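Set the screw-in V-rest and lay the spindle against the end stop

TASK

On the fixture plate, screw the V-rest that stands on the spring washer down (clockwise) until you feel the washer take up the load, then carry on to the very next place where its V lines up with the V of the bolted rest; that is always less than half a turn further, and going on beyond it would flatten the washer. Then lay the spindle from the wooden cradle gently into both Vs and slide it along them with a light push until its end touches the nose of the end stop, and let go. Leave the other things on the bench where they are.

Things in the scene. Friction and masses are not known exactly. Their poses are not given: they have to be found in the camera images.
- rest_head (a point): Screw-in V-rest (steel): a block 40 mm (its x) by 30 mm (its y), 30 mm high, with a 90 degree V cut in its top along y, on a round stem (diameter 28, 22 high) and a knurled flange (diameter 38, 8 high). The V looks the same every half turn. This point is the block's centre, on the screw's axis, 15 mm below the block's top.
- rest: The same rest; origin on its axis under the flange, 45 mm below the block's centre. Right-hand thread, 4 mm per turn, clockwise from above screws it down. It starts loose, 0.3 to 4.5 rad before the washer takes up, and may look lined up while loose; the right place lies 1.3 to 2.2 rad past take-up. It stays where it is left.
- washer: Steel wave washer (a spring), 33 mm across, under the flange; origin on the axis, near its underside. Turning the rest takes about 0.04 N m while it is free of the washer; after take-up the torque felt while turning climbs to some 0.17 to 0.35 N m at the right place. It is flattened at about 75 N, a little over half a turn past take-up. The height of take-up differs by up to 1.5 mm from case to case.
- fixed_rest: Bolted V-rest (steel), already set: a foot 62 x 30 mm with two screws and the same 40 x 30 x 30 mm head, V along its y. Origin at the centre of its underside, on the plate; the head's top is 70 mm higher, a spindle lying in the V has its axis 68.1 mm higher. Its y points to the end stop. The two rests stand 110 mm apart along y, in either order.
- stop: Fixed end stop: a steel block 26 x 22 mm with a round nose (diameter 16 mm) that looks along its -y at the rests. Origin at the middle of the nose's flat end, on the line of the Vs and at the height of the spindle's axis, 55 mm beyond the middle of the nearer rest; its y axis is the direction of the Vs.
- granite: Black granite plate 260 x 340 mm, 50 mm high (fixed), with an aluminium fixture plate 160 x 290 mm on it whose top is 66 mm above the table. Origin at the centre of the underside; its y axis is the direction of the Vs.
- spindle_mid (a point): Loose steel spindle, 0.3 to 0.6 kg: diameter 20 mm over its middle 180 mm and 14 mm over the last 20 mm at both ends, 220 mm in all, both ends alike. This point is its centre, on its axis; x lies along it. It starts level in the cradle, its axis 40 mm above the table.
- spindle: The same spindle; origin at its centre.
- cradle: Fixed wooden cradle: a board 200 x 75 mm, 12 mm thick, with two V notches 75 mm either side of its centre (14 mm thick, top 42 mm above the table) in which the spindle lies along its x; free between them. Origin at the centre of the underside.
- ring_gauge: Loose steel ring, diameter 42 mm, 16 mm high, on the granite. Leave alone.
- gauge_block: Loose steel block 35 x 30 x 9 mm on the granite. Leave alone.
- standoff: Loose round steel post, diameter 17 mm, 26 mm high, on the fixture plate. Leave alone.
- caliper: Loose caliper, 235 mm long, on the table. Leave alone.
- hexkey: Loose L-shaped hex key, 100 mm, on the table. Leave alone.
- cleaner: Loose white bottle, diameter 60 mm, 150 mm high. Leave alone.
Things that resemble listed ones, but are neither listed nor needed, are in the scene too. There is more than one size of the spindle; the job needs the largest.

How it is judged:
On the way, in this order (a step that is already met when the one before it is completed fails the run):
1. the screw-in V-rest is snug on its washer (more than 6 N) with its V within 0.06 rad of the bolted rest's V (angle between the y axis of rest and the y axis of fixed_rest, either way round below 0.06 rad and contact force between rest and washer above 6 N), for 0.2 s.
2. the spindle's end touches the nose of the end stop, the rest still set (all of step 1 and contact force between spindle and stop above 0.5 N and z of spindle_mid in the frame of stop below 0.005 m), for 0.02 s.
At the end, for the whole second after the job is handed in: Screw-in rest snug on its washer (6 N or more), its V within 0.06 rad of the bolted rest's; spindle at rest in both Vs (axis within 2.5 mm sideways, 3 mm in height and 0.025 rad of the line through the stop's nose), its end within 1.7 mm of the nose; nothing held (all of step 1 and y of spindle_mid in the frame of stop between -0.1117 and -0.1 m and x of spindle_mid in the frame of stop between -0.0025 and 0.0025 m and z of spindle_mid in the frame of stop between -0.003 and 0.003 m and angle between the x axis of spindle_mid and the y axis of stop, either way round below 0.025 rad and linear speed of spindle below 0.01 m/s); the robot touches nothing.
It fails at once if the washer is flattened (more than 75 N): the rest was screwed too far (contact force between rest and washer above 75 N).
It fails at once if the spindle is pushed against the end stop with more than 20 N (contact force between spindle and stop above 20 N).
It fails at once if the spindle is dropped or pressed on a rest with more than 40 N (contact force between spindle and rest above 40 N or contact force between spindle and fixed_rest above 40 N).
It fails at once if another thing on the bench is moved by more than 20 mm (distance of any of ring_gauge, gauge_block, standoff, caliper, hexkey, cleaner from where it was at the start of the episode above 0.02 m).
It also fails if it takes over 67 s, if anything falls off the work surface, if the arm or the gripper's body presses on something with over 40 N, if the wrist force passes 120 N, or if a joint passes its speed limit or range.

ROBOT

A 7-joint arm with a two-finger parallel gripper is mounted at the origin on the work surface. World frame = base frame: x ahead of the robot, y to its left, z up, the work surface at z = 0. Lengths are in m, angles in rad, forces in N, time in s.
With the tool pointing down it reaches from about 0.4 to 0.925 m from the base axis. Payload 4.1 kg.
Tool frame: the origin (TCP) lies midway between the tips of the shut fingers; the grasp point (between the pads) lies 19 mm behind it; z points along the fingers, y is the direction in which the jaws open and shut (so a half turn about z gives the same grasp; the last joint's range is limited). The gripper opens to 85 mm and grips with 20 to 120 N. Pads are 22 mm wide; open, the fingers measure 114 mm over their backs; the gripper's body (76 mm by 85 mm) begins 54 mm behind the grasp point. The pads swing forward as they close: fully open they stand 13 mm farther back than shut.
Start: joints at [1.006, 0.398, 0.045, 1.537, -0.019, 1.207, -0.051], TCP at [0.292, -0.581, 0.192] pointing down, gripper open.
Joint ranges: [-2.82, 2.82], [-0.49, 2.23], [-1.37, 1.46], [0, 2.46], [-1.36, 4.5], [0.23, 2], [-2.94, 2.94]. Speed limits (rad/s): [2.57, 2.57, 3.14, 3.14, 3.14, 3.14, 3.14].

INTERFACE

Orientations are given as a 3x3 rotation matrix whose columns are the frame's x, y, z axes.
In Python, from rig import manip, imaging gives the robot as it stands.
- The arm moves only by the tool move_arm, never from a script. Its argument "deltas" is text: rows parted by semicolons, each of 7 numbers parted by spaces: the shift along the world's x, y, z in mm, then the turn, a rotation vector about the world's x, y, z in degrees, then the finger opening in mm, from 0 to 85.4. A call has 1 to 20 rows; each row shifts and turns the commanded pose from where the row before left it; what a row does not reach is not made up. A row lasts 1/12 s, in which the tool goes at most 41.7 mm and 7.16 degrees, less where a joint would pass 70% of its speed; a pose out of reach is approached as far as the arm can. A call with a gripper value outside its range is refused whole. The fingers move at their own pace and stop on an object; the grip force is fixed at half the most. Time passes only in rows, so rows that do not move let the fingers close. It gives the time, the measured TCP pose, the force and the opening at its end, in the units of the state.
- manip.read_state(): the state, without advancing time (a new reading comes with each control period).
- imaging.capture(name): name is "scene" or "top" or "wrist"; returns a dict with "image" (384x512x3 uint8, red, green, blue), "depth" (384x512 float32, m along the optical axis (not along the pixel's ray), 0 where there is no reading), "camera_matrix" (3x3 intrinsics, pixels), "extrinsics" (4x4, takes a point from camera to world coordinates); the wrist camera has in their place "T_tool_cam" (4x4, takes a point from camera to tool coordinates, whose origin is the TCP and whose axes are the flange's). Camera axes: x right, y down, z forward; pixel columns grow to the right and rows downward; lengths in m; the calibration is good to about 2 mm. The wrist camera is an equidistant fisheye: a pixel r from the principal point sees the ray r / f radians off the axis. A picture is of the moment at which its call begins: read the wrist's pose just before it.
- manip.sign_off(): hands the job in, once; it reports no verdict.
The state is a dict: "t": time; "joint_pos": joint angles; "joint_velocities": joint speeds; "tau": joint torques, N m; "position": TCP position; "tcp_rot": TCP orientation; "ft_force": force on the tool from outside, world axes, zero at the start; "wrist_torque": the same for the moment, N m; "grip_width": finger opening in m.
Only numpy, scipy, OpenCV 4.12 (cv2) and the standard library are available. Lean on these libraries where they do the work, as an engineer would, in place of code of your own. Each camera call takes 0.05 s, during which the arm holds its last target.

## Working session

There is one attempt and no reset: what is moved stays moved. The work goes in short steps, Python scripts to look and compute and a tool call to move; the robot and the scene stay as the last step left them, time stands still between calls to the robot, and variables do not carry over. Pictures are saved under pics/ and viewed, and the job is handed in when it is done.

Besides the shell and the picture viewer there is one more tool, called after "Emit:" as name(argument=value, ...) on one line, values as JSON. move_arm: Moves the arm, as the interface text tells. Its arguments: {"type":"object","properties":{"deltas":{"type":"string"}},"required":["deltas"]}

```bash
ls; mkdir -p pics; python3 - <<'E'
from rig import manip, imaging
import cv2
s=manip.read_state()
print(s)
for n in ["scene","top","wrist"]:
    c=imaging.capture(n)
    cv2.imwrite(f"pics/{n}0.png",c["image"][:,:,::-1])
    import numpy as np
    np.savez(f"{n}0.npz",**c)
    print(n,c["camera_matrix"].round(2).tolist(),c.get("extrinsics",c.get("T_tool_cam")).round(4).tolist())
E
```

```text
pics
{'t': 0.0, 'joint_pos': array([ 1.00599391,  0.39914054,  0.04500084,  1.53789589, -0.018742  ,
        1.20689952, -0.05070986]), 'joint_velocities': array([-0.0004002 , -0.00063577,  0.00017995,  0.00202261, -0.00118841,
       -0.00060124,  0.0003108 ]), 'tau': array([-1.50156851e-03, -4.75115812e+01,  1.36380740e+00, -2.54217517e+01,
        1.14937581e-02,  9.58789577e-03,  1.55111661e-05]), 'position': array([ 0.29166396, -0.58008504,  0.19088905]), 'tcp_rot': array([[ 8.93408682e-01,  4.49243871e-01, -9.33616138e-04],
       [ 4.49244834e-01, -8.93407105e-01,  1.68030915e-03],
       [-7.92307042e-05, -1.92062501e-03, -9.99998152e-01]]), 'ft_force': array([-0.0055188 , -0.52916335, -0.51929935]), 'wrist_torque': array([0.01128295, 0.00835551, 0.0152277 ]), 'grip_width': 0.08544500435612994}
scene [[402.57, 0.0, 258.99], [0.0, 402.57, 192.27], [0.0, 0.0, 1.0]] [[-0.107, 0.7428, -0.6609, 1.2665], [0.9941, 0.0902, -0.0596, 0.0915], [0.0154, -0.6634, -0.7481, 0.9747], [0.0, 0.0, 0.0, 1.0]]
top [[496.18, 0.0, 261.66], [0.0, 496.18, 198.18], [0.0, 0.0, 1.0]] [[-0.0533, -0.9733, 0.2231, 0.1576], [-0.9986, 0.0527, -0.0088, 0.0359], [-0.0032, -0.2233, -0.9747, 1.5473], [0.0, 0.0, 0.0, 1.0]]
wrist [[297.32, 0.0, 255.64], [0.0, 297.32, 194.18], [0.0, 0.0, 1.0]] [[-0.0007, -0.9655, -0.2604, 0.066], [1.0, -0.0008, 0.0002, 0.0001], [-0.0004, -0.2604, 0.9655, -0.1813], [0.0, 0.0, 0.0, 1.0]]
```

View pics/scene0.png

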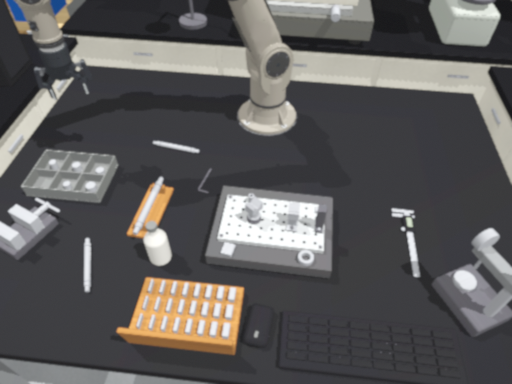

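View pics/top0.png

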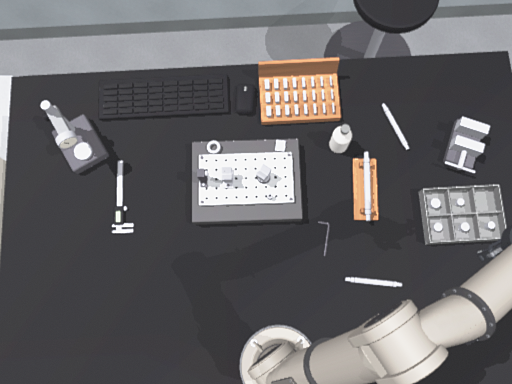

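View pics/wrist0.png

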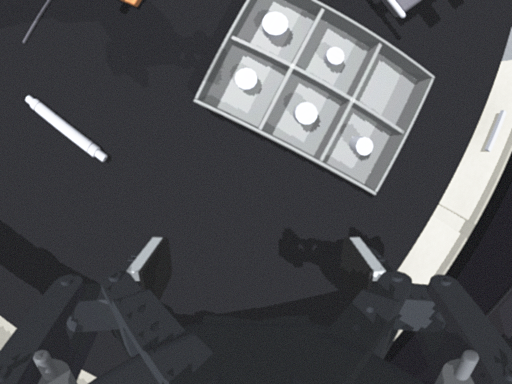

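```bash
cat > h.py <<'E'
import numpy as np, cv2
from rig import manip, imaging
def load(n): return dict(np.load(n+".npz"))
def ray(c,uv):
    K=c["camera_matrix"];E=c["extrinsics"]
    d=np.array([(uv[0]-K[0,2])/K[0,0],(uv[1]-K[1,2])/K[1,1],1.])
    return E[:3,3],E[:3,:3]@d
def plane(c,uv,z):
    o,d=ray(c,uv); return o+d*(z-o[2])/d[2]
def wray(c,pose,uv):
    K=c["camera_matrix"];T=c["T_tool_cam"]
    a=np.array([(uv[0]-K[0,2])/K[0,0],(uv[1]-K[1,2])/K[1,1]]);r=np.hypot(*a)
    d=np.array([a[0]/r*np.sin(r),a[1]/r*np.sin(r),np.cos(r)]) if r>0 else np.array([0,0,1.])
    p,R=pose
    return p+R@T[:3,3], R@(T[:3,:3]@d)
def wplane(c,pose,uv,z):
    o,d=wray(c,pose,uv); return o+d*(z-o[2])/d[2]
def wcap(name):
    s=manip.read_state(); c=imaging.capture("wrist")
    np.savez(name+".npz",P=s["position"],R=s["tcp_rot"],**c)
    cv2.imwrite(f"pics/{name}.png",c["image"][:,:,::-1]); return c,(s["position"],s["tcp_rot"])
def wload(n):
    c=load(n); return c,(c["P"],c["R"])
def proj_w(c,pose,X):
    p,R=pose;T=c["T_tool_cam"]
    x=T[:3,:3].T@(R.T@(np.asarray(X)-p)-T[:3,3])
    th=np.arctan2(np.hypot(x[0],x[1]),x[2]);h=np.hypot(x[0],x[1])
    K=c["camera_matrix"]
    return K[0,0]*th*x[0]/h+K[0,2],K[1,1]*th*x[1]/h+K[1,2]
def tri(*rays):
    A=np.zeros((3,3));b=np.zeros(3)
    for o,d in rays:
        d=d/np.linalg.norm(d);M=np.eye(3)-np.outer(d,d);A+=M;b+=M@o
    return np.linalg.solve(A,b)
E
python3 - <<'E'
from h import *
a=cv2.imread("pics/top0.png")[130:235,180:390]
cv2.imwrite("pics/top0c.png",cv2.resize(a,None,fx=3.8,fy=3.8,interpolation=cv2.INTER_CUBIC))
a=cv2.imread("pics/scene0.png")[165:285,120:345]
cv2.imwrite("pics/scene0c.png",cv2.resize(a,None,fx=3.5,fy=3.5,interpolation=cv2.INTER_CUBIC))
E
```

```text
(no output)
```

View pics/top0c.png

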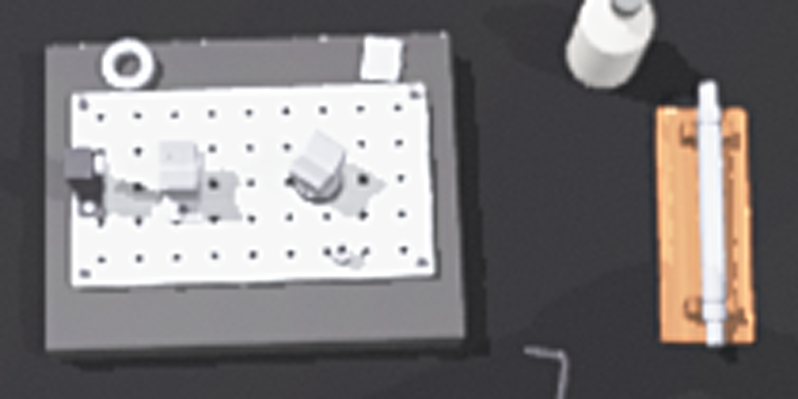

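View pics/scene0c.png

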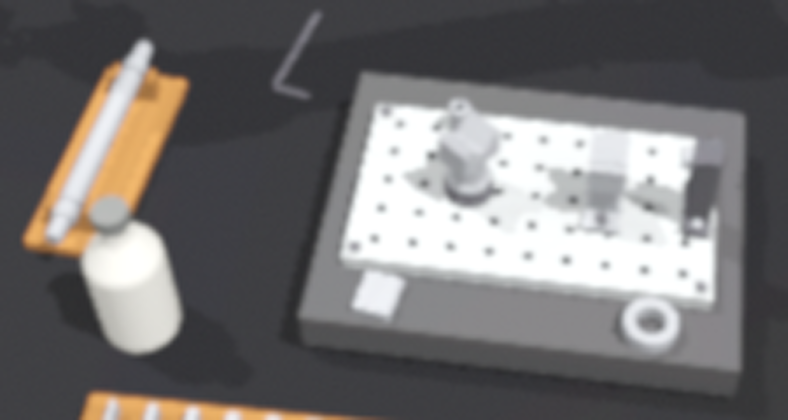

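```bash
python3 - <<'E'
from h import *
t=load("top0")
def T(x,y,z,l): print(l,plane(t,(180+x/3.8,130+y/3.8),z).round(4))
T(320,160,.137,'rest top');T(181,166,.136,'fixed top');T(82,164,.134,'stop')
T(708,90,.04,'sp +x end');T(715,345,.04,'sp -x end');T(706,106,.04,'shoulder+');T(713,322,.04,'sh-')
T(347,248,.092,'standoff');T(83,103,.066,'c');T(418,93,.066,'c');T(422,262,.066,'c');T(85,273,.066,'c')
T(130,65,.066,'ring');T(382,60,.059,'block');T(610,45,.08,'bottle')
for n in ["top0","scene0"]:
    c=load(n);d=c["depth"];print(n,(d>0).mean())
    K=c["camera_matrix"]
def pt(c,u,v):
    z=c["depth"][int(v),int(u)];o,d=ray(c,(u,v));return (o+d*z).round(4)
for x,y,l in [(320,160,'rest'),(181,166,'fix'),(711,215,'spin'),(250,240,'plate'),(250,320,'gran')]: print(l,pt(t,180+x/3.8,130+y/3.8))
E
```

```text
rest top [0.5589 0.0115 0.137 ]
fixed top [0.5602 0.1196 0.136 ]
stop [0.5666 0.1966 0.134 ]
sp +x end [ 0.6296 -0.3176  0.04  ]
sp -x end [ 0.4135 -0.3016  0.04  ]
shoulder+ [ 0.6158 -0.3146  0.04  ]
sh- [ 0.4325 -0.3019  0.04  ]
standoff [ 0.4982 -0.0067  0.092 ]
c [0.6382 0.2022 0.066 ]
c [ 0.6319 -0.0733  0.066 ]
c [ 0.4894 -0.0671  0.066 ]
c [0.495  0.2043 0.066 ]
ring [0.6689 0.1625 0.066 ]
block [ 0.6643 -0.0459  0.059 ]
bottle [ 0.6599 -0.232   0.08  ]
top0 0.9959004720052084
scene0 0.9961191813151041
rest [0.5644 0.0112 0.1176]
fix [0.5641 0.1204 0.1222]
spin [ 0.5196 -0.307   0.05  ]
plate [0.5139 0.0703 0.071 ]
gran [0.4526 0.0739 0.0495]
```

Emit:
move_arm(deltas="15 35.5 3.3 0 0 0 85;15 35.5 3.3 0 0 0 85;15 35.5 3.3 0 0 0 85;15 35.5 3.3 0 0 0 85;15 35.5 3.3 0 0 0 85;15 35.5 3.3 0 0 0 85;15 35.5 3.3 0 0 0 85;15 35.5 3.3 0 0 0 85;15 35.5 3.3 0 0 0 85;15 35.5 3.3 0 0 0 85;15 35.5 3.3 0 0 0 85;15 35.5 3.3 0 0 0 85;15 35.5 3.3 0 0 0 85;15 35.5 3.3 0 0 0 85;15 35.5 3.3 0 0 0 85;15 35.5 3.3 0 0 0 85;15 35.5 3.3 0 0 0 85;15 35.5 3.3 0 0 0 85;0 0 0 0 0 0 85;0 0 0 0 0 0 85")

```text
t: 1.82
position: [0.562, 0.0614, 0.251]
tcp_rot: [[0.891, 0.454, -0.001], [0.454, -0.891, 0.001], [0.0, -0.001, -1.0]]
ft_force: [-0.3, -0.3, 0.5]
grip_width: 0.0853
```

```bash
python3 - <<'E'
from h import *
c,p=wcap("w1"); print(p, manip.read_state()["joint_pos"].round(3))
E
```

```text
(array([0.56201353, 0.06140661, 0.25103207]), array([[ 8.90853975e-01,  4.54289476e-01, -5.17395512e-04],
       [ 4.54289770e-01, -8.90853376e-01,  1.03298755e-03],
       [ 8.35183175e-06, -1.15528855e-03, -9.99999333e-01]])) [ 0.172  0.226 -0.421  1.652  0.096  1.285 -1.37 ]
```

View pics/w1.png

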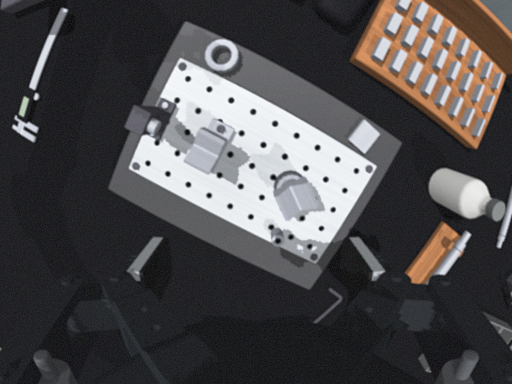

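```bash
python3 - <<'E'
from h import *
a=cv2.imread("pics/w1.png")[90:270,120:340]
cv2.imwrite("pics/w1c.png",cv2.resize(a,None,fx=3.3,fy=3.3,interpolation=cv2.INTER_CUBIC))
E
```

```text
(no output)
```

View pics/w1c.png

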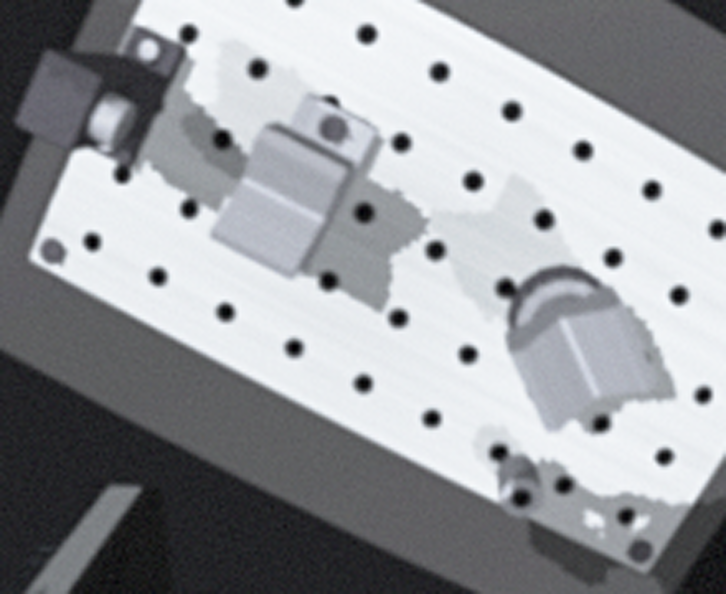

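```bash
python3 - <<'E'
from h import *
c,p=wload("w1")
f=lambda x,y,z: wplane(c,p,(120+x/3.3,90+y/3.3),z)
def ang(a,b):
    d=b-a; return np.degrees(np.arctan2(d[1],d[0])).round(1), (np.linalg.norm(d[:2])*1e3).round(1)
a,b=f(248,182,.12),f(325,214,.12);print('fix V',a,b,ang(a,b))
for z in(.12,.124):
  a,b=f(564,320,z),f(597,396,z);print('rest V',a,b,(a+b)/2,ang(a,b))
Q=[f(x,y,.136) for x,y in [(270,125),(350,168),(293,275),(212,235)]];print(np.mean(Q,0),[ang(Q[i],Q[(i+1)%4]) for i in range(4)])
for z in (.136,.139):
  Q=[f(x,y,z) for x,y in [(512,345),(612,308),(672,395),(555,430)]];print(np.mean(Q,0),[ang(Q[i],Q[(i+1)%4]) for i in range(4)])
# wrist vs top screws
a,b=f(52,250,.066),f(640,550,.066);print('screws -x',a,b,ang(a,b))
print('stop nose', f(110,122,.134))
# plate holes rows
a,b=f(188,33,.066),f(0,0,.066)
E
```

```text
fix V [0.56476518 0.1350576  0.12      ] [0.56644667 0.10788185 0.12      ] (np.float64(-86.5), np.float64(27.2))
rest V [0.5704118  0.02263215 0.12      ] [ 5.52413461e-01 -1.10063057e-04  1.20000000e-01] [0.56141263 0.01126104 0.12      ] (np.float64(-128.4), np.float64(29.0))
rest V [0.57105927 0.02350876 0.124     ] [0.55329141 0.00105778 0.124     ] [0.56217534 0.01228327 0.124     ] (np.float64(-128.4), np.float64(28.6))
[0.56674    0.12111743 0.136     ] [(np.float64(-92.2), np.float64(27.8)), (np.float64(177.8), np.float64(37.8)), (np.float64(89.9), np.float64(28.4)), (np.float64(-3.0), np.float64(38.9))]
[0.56219031 0.01126907 0.136     ] [(np.float64(-42.0), np.float64(33.5)), (np.float64(-116.7), np.float64(35.7)), (np.float64(134.1), np.float64(39.7)), (np.float64(54.0), np.float64(31.9))]
[0.56278535 0.01207706 0.139     ] [(np.float64(-42.0), np.float64(33.1)), (np.float64(-116.7), np.float64(35.3)), (np.float64(134.1), np.float64(39.3)), (np.float64(54.0), np.float64(31.6))]
screws -x [0.49564407 0.20504412 0.066     ] [ 0.48929294 -0.06678892  0.066     ] (np.float64(-91.3), np.float64(271.9))
stop nose [0.56533203 0.18191736 0.134     ]
```

Emit:
move_arm(deltas="0 -2.5 0 0 0 7.1 85;0 -2.5 0 0 0 7.1 85;0 -2.5 0 0 0 7.1 85;0 -2.5 0 0 0 7.1 85;0 -2.5 0 0 0 7.1 85;0 -2.5 0 0 0 7.1 85;0 -2.5 0 0 0 7.1 85;0 -2.5 0 0 0 7.1 85;0 -2.5 0 0 0 7.1 85;0 -2.5 0 0 0 7.1 85;0 -2.5 0 0 0 7.1 85;0 -2.5 0 0 0 7.1 85;0 -2.5 0 0 0 7.1 85;0 -2.5 0 0 0 7.1 85;0 -2.5 0 0 0 7.1 85;0 -2.5 0 0 0 7.1 85;0 -2.5 0 0 0 7.1 85;0 -2.5 0 0 0 7.1 85;0 -2.5 0 0 0 7.1 85;0 -2.5 0 0 0 7.1 85")

```text
t: 3.53
position: [0.5612, 0.0054, 0.2509]
tcp_rot: [[-0.981, 0.194, -0.001], [0.194, 0.981, -0.002], [0.001, -0.002, -1.0]]
ft_force: [-0.5, 0.4, -0.1]
grip_width: 0.0847
```

Emit:
move_arm(deltas="0 0 0 0 0 7 85;0 0 0 0 0 7 85;0 0 0 0 0 7 85;0 0 0 0 0 7 85;0 0 0 0 0 7 85;0 0 0 0 0 7 85;0 0 0 0 0 7 85;0 0 0 0 0 7 85;0 0 0 0 0 6.7 85;0 0 0 0 0 0 85;0 0 0 0 0 0 85")

```text
t: 4.45
position: [0.5615, 0.0062, 0.2509]
tcp_rot: [[-0.629, -0.778, -0.001], [-0.778, 0.629, -0.001], [0.001, 0.0, -1.0]]
ft_force: [0.7, -0.7, 0.3]
grip_width: 0.0849
```

```bash
python3 - <<'E'
from h import *
c,p=wcap("w2"); print(p, manip.read_state()["joint_pos"].round(3))
for X in [(.5625,.0115,.137),(.5665,.121,.136)]: print(proj_w(c,p,X))
E
```

```text
(array([0.56145583, 0.00619406, 0.25090972]), array([[-6.28536730e-01, -7.77779172e-01, -1.06739133e-03],
       [-7.77778609e-01,  6.28537596e-01, -9.62547726e-04],
       [ 1.41954515e-03,  2.25197543e-04, -9.99998967e-01]])) [ 0.643  0.294 -0.904  1.65   0.239  1.314  2.162]
(np.float64(258.46810872088145), np.float64(185.58860556878145))
(np.float64(316.11712803852623), np.float64(260.7550948647107))
```

View pics/w2.png

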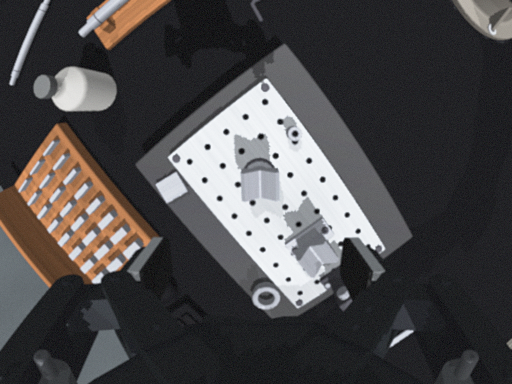

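```bash
python3 - <<'E'
from h import *
a=cv2.imread("pics/w2.png")[140:300,210:360]
cv2.imwrite("pics/w2c.png",cv2.resize(a,None,fx=3.7,fy=3.7,interpolation=cv2.INTER_CUBIC))
E
```

```text
(no output)
```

View pics/w2c.png

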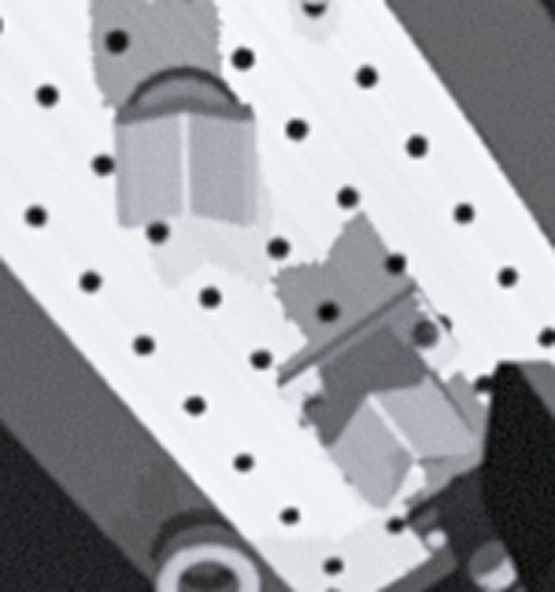

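```bash
python3 - <<'E'
from h import *
c1,p1=wload("w1");c2,p2=wload("w2")
a=lambda x,y: wray(c1,p1,(120+x/3.3,90+y/3.3))
b=lambda x,y: wray(c2,p2,(210+x/3.7,140+y/3.7))
t=load("top0")
for l,A,B in [('V-end',(597,396),(184,110)),('V+end',(564,320),(187,213)),('TL',(512,345),(256,222)),('c2',(612,308),(118,225)),('c3',(672,395),(118,122)),('c4',(555,430),(252,122)),('fV-',(325,214),(372,397)),('fV+',(248,182),(411,458))]:
    print(l,tri(a(*A),b(*B)).round(4))
f=lambda x,y,z: wplane(c2,p2,(210+x/3.7,140+y/3.7),z)
for z in (.12,.123):
  u,v=f(184,110,z),f(187,213,z);print((u+v)/2,np.degrees(np.arctan2(*(v-u)[1::-1])))
Q=[f(*q,.138) for q in [(118,122),(252,122),(256,222),(118,225)]];print(np.mean(Q,0))
print(np.degrees(np.arctan2(p2[1][1,0],p2[1][0,0]))%360)
E
```

```text
V-end [0.5529 0.0012 0.1238]
V+end [0.571  0.0246 0.1271]
TL [0.5569 0.0372 0.1335]
c2 [0.5847 0.014  0.1378]
c3 [ 0.5675 -0.0118  0.1475]
c4 [0.5396 0.0126 0.1392]
fV- [0.5651 0.1089 0.1213]
fV+ [0.5658 0.1342 0.1256]
[0.5622793 0.0143442 0.12     ] 52.84570404973148
[0.5618763  0.01377412 0.123     ] 52.845704049731545
[0.56173223 0.01349218 0.138     ]
231.05770589601866
```

Emit:
move_arm(deltas="0.5 6.5 0 0 0 0.5 85;0 0 -25 0 0 0 85;0 0 -30 0 0 0 85;0 0 -30 0 0 0 85;0 0 -30 0 0 0 85;0 0 -22 0 0 0 85;0 0 -10 0 0 0 85;0 0 0 0 0 0 85;0 0 0 0 0 0 85")

```text
t: 5.25
position: [0.5629, 0.0152, 0.1049]
tcp_rot: [[-0.617, -0.787, 0.0], [-0.787, 0.617, 0.0], [-0.001, -0.0, -1.0]]
ft_force: [0.3, -0.1, 0.1]
grip_width: 0.0846
```

```bash
python3 - <<'E'
from h import *
c,p=wcap("w3"); print(p, manip.read_state()["joint_pos"].round(3),manip.read_state()["wrist_torque"])
E
```

```text
(array([0.56291814, 0.01521397, 0.10489852]), array([[-6.17203771e-01, -7.86803229e-01,  4.28916478e-04],
       [-7.86803117e-01,  6.17203916e-01,  4.26530011e-04],
       [-6.00324120e-04, -7.42168905e-05, -9.99999817e-01]])) [ 0.566  0.436 -0.851  1.826  0.376  1.047  2.047] [0.09658548 0.00392429 0.01595083]
```

View pics/w3.png

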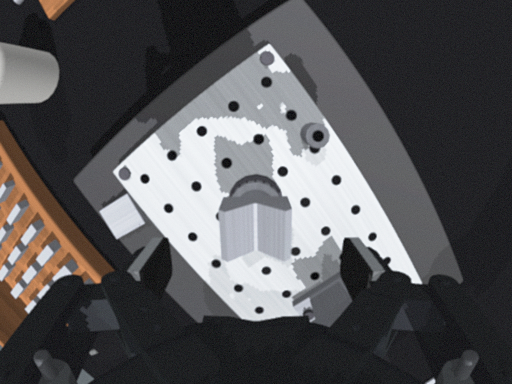

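```bash
python3 - <<'E'
from h import *
c,p=wload("w3")
a=cv2.imread("pics/w3.png")[180:290,190:320]
cv2.imwrite("pics/w3c.png",cv2.resize(a,None,fx=5,fy=5,interpolation=cv2.INTER_CUBIC))
Q=np.array([wplane(c,p,q,.138) for q in [(221,207),(291,210),(290,258),(221,260)]]);print(Q,Q.mean(0))
E
```

```text
[[ 0.56582326 -0.01101756  0.138     ]
 [ 0.53788079  0.0130375   0.138     ]
 [ 0.55494789  0.03575382  0.138     ]
 [ 0.58619405  0.01285307  0.138     ]] [0.5612115  0.01265671 0.138     ]
```

View pics/w3c.png

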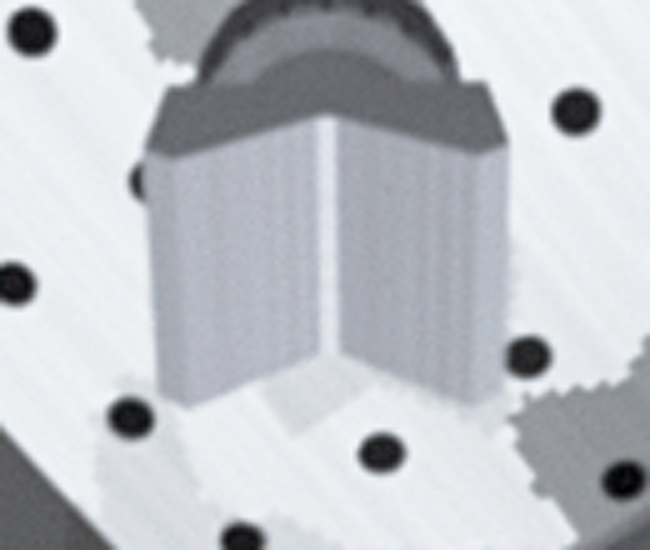

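Emit:
move_arm(deltas="-1.5 -2.5 0 0 0 0 85;0 0 0 0 0 0 85;0 0 0 0 0 0 30;0 0 0 0 0 0 30;0 0 0 0 0 0 30;0 0 0 0 0 0 30;0 0 0 0 0 0 30;0 0 0 0 0 0 30")

```text
t: 5.97
position: [0.561, 0.0123, 0.1043]
tcp_rot: [[-0.617, -0.787, -0.0], [-0.787, 0.617, 0.0], [0.0, 0.0, -1.0]]
ft_force: [0.8, 0.0, -0.6]
grip_width: 0.03
```

```bash
python3 - <<'E'
from h import *
c,p=wcap("w4"); print(p, manip.read_state()["joint_pos"].round(3),manip.read_state()["wrist_torque"],manip.read_state()["grip_width"])
E
```

```text
(array([0.56096766, 0.01226005, 0.10433454]), array([[-6.17066502e-01, -7.86910998e-01, -1.15847404e-04],
       [-7.86911007e-01,  6.17066496e-01,  8.68109951e-05],
       [ 3.17302464e-06,  1.44729754e-04, -9.99999990e-01]])) [ 0.572  0.434 -0.851  1.832  0.374  1.045  2.052] [ 0.02389293  0.0418833  -0.00974862] 0.03018374233538782
```

View pics/w4.png

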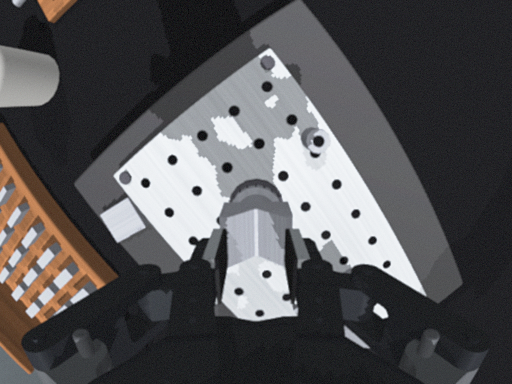

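```bash
python3 - <<'E'
from h import *
c,p=wload("w4")
for d in (0,.019,.03):
  for y in (-.02,0,.02):
    print(d,y,np.round(proj_w(c,p,p[0]+p[1]@np.array([0,y,-d])),1))
a=cv2.imread("pics/w4.png")[170:330,180:335]
cv2.imwrite("pics/w4c.png",cv2.resize(a,None,fx=4.5,fy=3.7,interpolation=cv2.INTER_CUBIC))
s=imaging.capture("scene");cv2.imwrite("pics/scene1.png",cv2.resize(s["image"][170:270,200:345,::-1],None,fx=5,fy=5,interpolation=cv2.INTER_CUBIC))
d=c["depth"]
for u,v in [(240,230),(270,230),(225,230),(215,260),(300,260),(240,250)]:
  print(u,v,d[v,u])
E
```

```text
0 -0.02 [225.4 219.2]
0 0 [256.1 219.2]
0 0.02 [286.9 219.1]
0.019 -0.02 [222.3 230.1]
0.019 0 [256.2 230.3]
0.019 0.02 [290.  230.1]
0.03 -0.02 [220.2 237.5]
0.03 0 [256.2 237.7]
0.03 0.02 [292.1 237.5]
240 230 0.16573134
270 230 0.16688594
225 230 0.14592265
215 260 0.11623809
300 260 0.11677528
240 250 0.16913666
```

View pics/w4c.png

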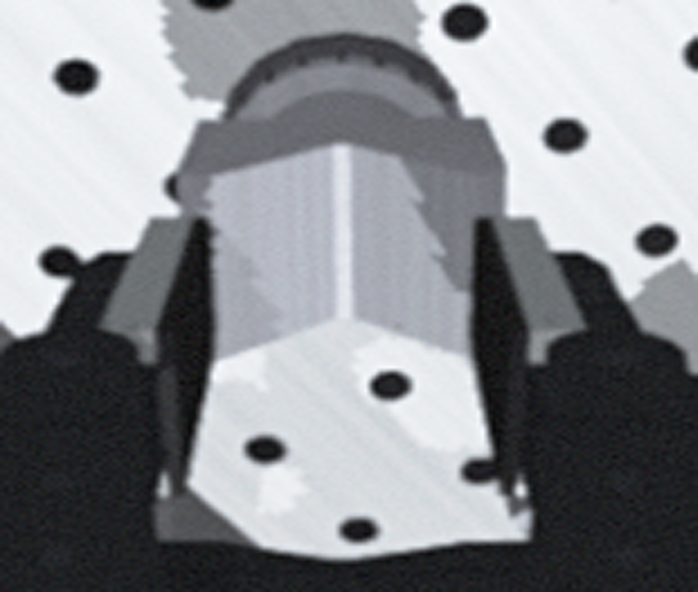

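View pics/scene1.png

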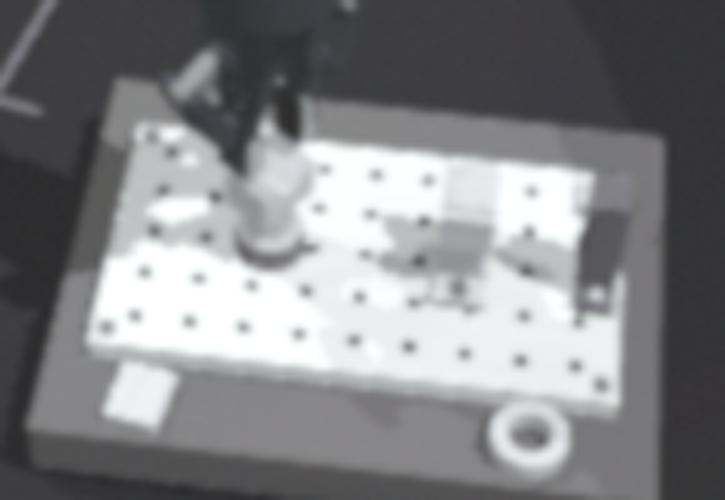

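Emit:
move_arm(deltas="0 0 0 0 0 0 0;0 0 0 0 0 0 0;0 0 0 0 0 0 0;0 0 0 0 0 0 0")

```text
t: 6.4
position: [0.561, 0.0122, 0.1043]
tcp_rot: [[-0.617, -0.787, -0.0], [-0.787, 0.617, 0.0], [-0.0, 0.0, -1.0]]
ft_force: [0.9, -0.2, -0.9]
grip_width: -0.0001
```

```bash
python3 - <<'E'
from h import *
c,p=wcap("w5"); s=manip.read_state();print(p[0], s["wrist_torque"],s["ft_force"],s["grip_width"],s["joint_pos"].round(3))
a=cv2.imread("pics/w5.png")[170:330,180:335]
cv2.imwrite("pics/w5c.png",cv2.resize(a,None,fx=4.5,fy=3.7,interpolation=cv2.INTER_CUBIC))
E
```

```text
[0.56098163 0.01223521 0.10433548] [ 0.00048708 -0.09613989 -0.00698719] [ 0.49012592 -0.24915294  0.4036741 ] 0.00013131665496142643 [ 0.572  0.434 -0.851  1.832  0.374  1.045  2.052]
```

View pics/w5c.png

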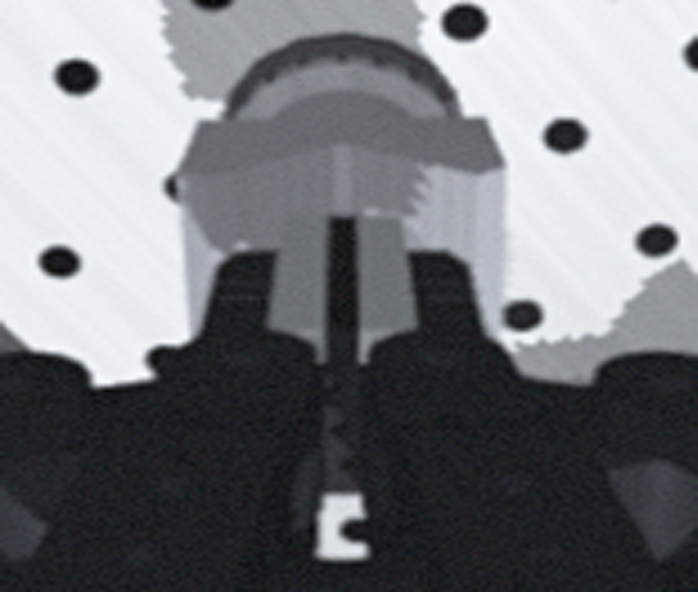

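```bash
python3 - <<'E'
from h import *
def dpt(c,p,u,v):
    K=c["camera_matrix"];T=c["T_tool_cam"]
    a=np.array([(u-K[0,2])/K[0,0],(v-K[1,2])/K[1,1]]);r=np.hypot(*a)
    d=np.array([a[0]/r*np.sin(r),a[1]/r*np.sin(r),np.cos(r)])
    z=c["depth"][int(v),int(u)]
    x=d*z/d[2]
    return (p[0]+p[1]@(T[:3,:3]@x+T[:3,3])).round(4), (T[:3,:3]@x+T[:3,3]).round(4)
c,p=wload("w5")
for l,(u,v) in dict(tipL=(180+300/4.5,170+225/3.7),tipLhi=(180+300/4.5,170+310/3.7),gapdark=(256,235),bedgeL=(180+190/4.5,170+230/3.7),bedgeR=(180+495/4.5,170+215/3.7),plate=(285,310),plate2=(285,180)).items(): print(l,*dpt(c,p,u,v))
c,p=wload("w3")
for l,(u,v) in dict(wallL=(190+160/5,180+250/5),wallR=(190+495/5,180+250/5),V=(256,230),plate=(266,270),plate2=(196,186)).items(): print(l,*dpt(c,p,u,v))
c,p=wload("w2")
for l,(u,v) in dict(V=(210+184/3.7,140+160/3.7),wl=(210+125/3.7,140+170/3.7),fixwall=(210+375/3.7,140+500/3.7),plate=(210+60/3.7,140+150/3.7),table=(200,30)).items(): print(l,*dpt(c,p,u,v))
E
```

```text
tipL [0.5582 0.001  0.15  ] [ 0.0105 -0.0047 -0.0457]
tipLhi [0.5576 0.0015 0.1751] [ 0.0105 -0.004  -0.0708]
gapdark [0.5543 0.0035 0.1563] [ 0.011  -0.0001 -0.052 ]
bedgeL [ 0.5733 -0.0022  0.1357] [ 0.0038 -0.0186 -0.0313]
bedgeR [0.5427 0.0188 0.1355] [ 0.0061  0.0184 -0.0311]
plate [0.5449 0.0041 0.221 ] [ 0.0163  0.0076 -0.1167]
plate2 [0.5329 0.0121 0.0653] [0.0174 0.022  0.039 ]
wallL [ 5.746e-01 -2.000e-04  1.359e-01] [ 0.0049 -0.0187 -0.031 ]
wallR [0.5456 0.0221 0.1366] [ 0.0052  0.0179 -0.0317]
V [0.563  0.0152 0.1234] [-0.     -0.0001 -0.0185]
plate [0.5935 0.0678 0.0656] [-0.0603  0.0084  0.0393]
plate2 [ 0.5916 -0.0235  0.0657] [ 0.0128 -0.0465  0.0392]
V [ 0.5203 -0.045   0.4323] [ 6.590e-02 -1.000e-04 -1.813e-01]
wl [0.5743 0.0023 0.1374] [-0.0052 -0.0125  0.1135]
fixwall [0.582  0.1343 0.1341] [-0.1127  0.0646  0.1167]
plate [ 0.6005 -0.0056  0.0647] [-0.0156 -0.0378  0.1862]
table [ 0.5008 -0.1986 -0.0007] [ 0.1971 -0.0816  0.2519]
```

```bash
python3 - <<'E'
from h import *
def dpt(c,p,u,v):
    K=c["camera_matrix"];T=c["T_tool_cam"]
    a=np.array([(u-K[0,2])/K[0,0],(v-K[1,2])/K[1,1]]);r=np.hypot(*a)
    d=np.array([a[0]/r*np.sin(r),a[1]/r*np.sin(r),np.cos(r)])
    z=c["depth"][int(v),int(u)]
    return (T[:3,:3]@(d*z/d[2])+T[:3,3]).round(4)
for n in ("w1","w3","w4","w5"):
    c,p=wload(n)
    # points in the finger volume: tool |x|<.02, |y|<.06, z>-.12; list largest tool z
    best=[]
    for v in range(150,383):
        for u in range(60,450):
            if c["depth"][v,u]<=0: continue
            q=dpt(c,p,u,v)
            if abs(q[0])<.02 and abs(q[1])<.062 and -.1<q[2]<.015 and c["depth"][v,u]<.3: best.append((q[2],q[0],q[1],u,v))
    best.sort(); print(n,len(best),best[-5:] )
    B=np.array(best); h,_=np.histogram(B[:,0],bins=np.arange(-.1,.02,.01)); print(h)
E
```

```text
w1 4781 [(np.float64(-0.0518), np.float64(0.0057), np.float64(-0.0425), 169, 244), (np.float64(-0.0516), np.float64(-0.0028), np.float64(0.0426), 340, 259), (np.float64(-0.0516), np.float64(0.0072), np.float64(0.043), 343, 241), (np.float64(-0.0515), np.float64(-0.0028), np.float64(-0.0425), 171, 259), (np.float64(-0.0515), np.float64(0.0039), np.float64(0.0429), 342, 247)]
[ 988 1094 1171  999  529    0    0    0    0    0    0]
w3 9142 [(np.float64(0.0145), np.float64(0.0151), np.float64(-0.0028), 252, 191), (np.float64(0.0146), np.float64(0.0144), np.float64(-0.0048), 249, 192), (np.float64(0.0147), np.float64(0.0151), np.float64(-0.0035), 251, 191), (np.float64(0.0149), np.float64(0.0122), np.float64(-0.0097), 242, 195), (np.float64(0.0149), np.float64(0.015), np.float64(0.0027), 260, 191)]
[ 976 1084 1188  995  518    0 1063 2192  817  203   58]
w4 13240 [(np.float64(0.0146), np.float64(0.0102), np.float64(0.0061), 265, 198), (np.float64(0.0147), np.float64(0.0094), np.float64(-0.0083), 244, 199), (np.float64(0.0147), np.float64(0.0108), np.float64(-0.0056), 248, 197), (np.float64(0.0147), np.float64(0.0123), np.float64(-0.0001), 256, 195), (np.float64(0.0149), np.float64(0.0108), np.float64(0.0047), 263, 197)]
[4983 1609 1007  741  646  365  792 2041  736  199   70]
w5 11024 [(np.float64(0.0146), np.float64(0.0116), np.float64(-0.0035), 251, 196), (np.float64(0.0146), np.float64(0.0116), np.float64(0.0033), 261, 196), (np.float64(0.0147), np.float64(0.0108), np.float64(-0.0056), 248, 197), (np.float64(0.0148), np.float64(0.0115), np.float64(0.0027), 260, 196), (np.float64(0.0149), np.float64(0.0079), np.float64(0.0096), 270, 201)]
[4331 2014  702  558  511  225  760 1099  499  200   71]
```

```bash
cat >> h.py <<'E'
def dpt(c,p,u,v):
    K=c["camera_matrix"];T=c["T_tool_cam"]
    a=np.array([(u-K[0,2])/K[0,0],(v-K[1,2])/K[1,1]]);r=np.hypot(*a)
    d=np.array([a[0]/r*np.sin(r),a[1]/r*np.sin(r),np.cos(r)])
    z=c["depth"][int(v),int(u)]
    return (T[:3,:3]@(d*z/d[2])+T[:3,3])
E
python3 - <<'E'
from h import *
for n,u0 in (("w1",None),("w4",None),("w5",None)):
    c,p=wload(n)
    P=[]
    for v in range(150,383):
        for u in range(60,450):
            if c["depth"][v,u]<=0: continue
            q=dpt(c,p,u,v)
            if abs(q[0])<.02 and abs(q[1])<.062 and -.06<q[2]<-.036: P.append(q)
    P=np.array(P);
    for a in np.arange(-.06,-.036,.002):
        m=(P[:,2]>=a)&(P[:,2]<a+.002)
        if m.any(): print(n,round(a,3),m.sum(),P[m].min(0).round(4),P[m].max(0).round(4))
E
```

```text
w1 -0.06 165 [-0.0108 -0.0544 -0.06  ] [ 0.0115  0.0551 -0.058 ]
w1 -0.058 147 [-0.0109 -0.0488 -0.058 ] [ 0.0116  0.0542 -0.0561]
w1 -0.056 130 [-0.0103 -0.0489 -0.056 ] [ 0.0111  0.0482 -0.054 ]
w1 -0.054 76 [-0.0098 -0.0429 -0.054 ] [ 0.0086  0.0431 -0.052 ]
w1 -0.052 10 [-0.0055 -0.0427 -0.052 ] [ 0.0072  0.0432 -0.0515]
w4 -0.06 153 [-0.0114 -0.0286 -0.06  ] [ 0.0116  0.028  -0.058 ]
w4 -0.058 107 [-0.0103 -0.0285 -0.058 ] [ 0.0117  0.0283 -0.056 ]
w4 -0.056 145 [-0.0114 -0.0284 -0.056 ] [ 0.0118  0.0283 -0.054 ]
w4 -0.054 125 [-0.009  -0.0282 -0.054 ] [ 0.0115  0.0282 -0.052 ]
w4 -0.052 117 [-0.0109 -0.0287 -0.0519] [ 0.0117  0.0282 -0.05  ]
w4 -0.05 103 [-0.0103 -0.029  -0.05  ] [ 0.0115  0.0274 -0.048 ]
w4 -0.048 97 [-0.0071 -0.0279 -0.048 ] [ 0.0117  0.0267 -0.046 ]
w4 -0.046 82 [-0.0109 -0.0247 -0.046 ] [ 0.0116  0.0249 -0.044 ]
w4 -0.044 49 [-0.0071 -0.0216 -0.044 ] [ 0.0112  0.0214 -0.0421]
w4 -0.042 27 [-0.0019 -0.0156 -0.042 ] [ 0.0104  0.0207 -0.0401]
w4 -0.04 2 [ 0.0075  0.0148 -0.04  ] [ 0.008   0.0148 -0.0399]
w5 -0.06 117 [ 0.006  -0.0133 -0.06  ] [ 0.0115  0.0131 -0.058 ]
w5 -0.058 99 [ 0.0062 -0.0135 -0.058 ] [ 0.0117  0.0134 -0.056 ]
w5 -0.056 99 [ 0.0063 -0.0136 -0.056 ] [ 0.0115  0.013  -0.054 ]
w5 -0.054 105 [ 0.0061 -0.0139 -0.054 ] [ 0.0117  0.0132 -0.052 ]
w5 -0.052 90 [ 0.0062 -0.0141 -0.052 ] [ 0.0115  0.0133 -0.05  ]
w5 -0.05 92 [ 0.0066 -0.0133 -0.05  ] [ 0.0116  0.0125 -0.048 ]
w5 -0.048 72 [ 0.0067 -0.0129 -0.0479] [ 0.0114  0.0117 -0.046 ]
w5 -0.046 42 [ 0.0065 -0.012  -0.0459] [ 0.0114  0.0114 -0.0441]
w5 -0.044 17 [ 0.0102 -0.0061 -0.044 ] [ 0.0108  0.0049 -0.0424]
```

Emit:
move_arm(deltas="0 0 0 0 0 0 85;0 0 0 0 0 0 85;0 0 0 0 0 0 85;0 0 0 0 0 0 85;0 0 0 0 0 0 85;0 0 -8 0 0 0 85;0 0 -10 0 0 0 85;0 0 -10 0 0 0 85;0 0 -10 0 0 0 85;0 0 0 0 0 0 85")

```text
t: 7.28
position: [0.5587, 0.0118, 0.0634]
tcp_rot: [[-0.617, -0.787, -0.005], [-0.787, 0.617, 0.0], [0.003, 0.004, -1.0]]
ft_force: [0.1, -0.3, -1.0]
grip_width: 0.0846
```

```bash
python3 - <<'E'
from h import *
c,p=wcap("w6"); s=manip.read_state();print(p[0], s["wrist_torque"],s["ft_force"],s["grip_width"],s["joint_pos"].round(3))
E
```

```text
[0.55868131 0.01182618 0.06339358] [-0.03745161 -0.0174063  -0.01833434] [-0.46416874 -1.14376157  0.41682158] 0.08503694708090954 [ 0.546  0.483 -0.822  1.867  0.421  0.979  2.015]
```

View pics/w6.png

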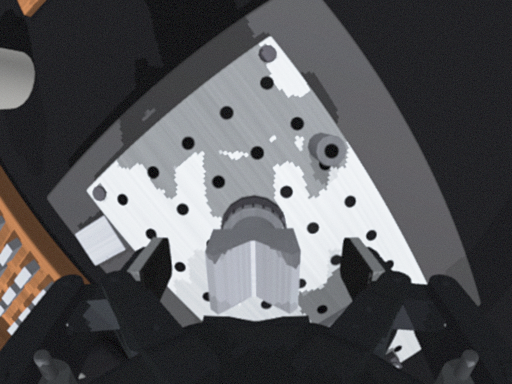

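```bash
python3 - <<'E'
from h import *
c,p=wload("w6")
P=[]
for v in range(200,325):
    for u in range(190,320):
        if c["depth"][v,u]<=0: continue
        q=dpt(c,p,u,v)
        w=p[0]+p[1]@q
        if .1325<w[2]<.14 and abs(q[0])<.04 and abs(q[1])<.03:P.append(np.r_[q,w])
P=np.array(P);print(len(P),P.min(0).round(4),P.max(0).round(4),((P.min(0)+P.max(0))/2).round(4))
for k in np.arange(-.02,.02,.005):
    m=(P[:,0]>k)&(P[:,0]<k+.005)
    if m.any():print(k,P[m][:,1].min(),P[m][:,1].max())
E
```

```text
2663 [-0.0187 -0.0216 -0.0759  0.5375 -0.0108  0.1325] [ 0.0124  0.0187 -0.0691  0.5865  0.0372  0.1393] [-0.0031 -0.0015 -0.0725  0.562   0.0132  0.1359]
-0.02 -0.02119510066660205 0.01872346200430383
-0.015 -0.021108065195875277 0.018446209150433737
-0.009999999999999998 -0.021638545089399903 0.018470615249042352
-0.0049999999999999975 -0.021604449089009433 0.018727540125664757
3.469446951953614e-18 -0.021289532923593344 0.018425955448145775
0.0050000000000000044 -0.021613877863880544 0.018465237246907316
0.010000000000000005 -0.02148196935219393 0.018309212702950127
```

Emit:
move_arm(deltas="1 1 1 0 0 0 85;0 0 0 0 0 0 85;0 0 0 0 0 0 20;0 0 0 0 0 0 20;0 0 0 0 0 0 20;0 0 0 0 0 0 20;0 0 0 0 0 0 20;0 0 0 0 0 0 20;0 0 0 0 0 0 20")

```text
t: 8.08
position: [0.5618, 0.0134, 0.0679]
tcp_rot: [[-0.617, -0.787, -0.0], [-0.787, 0.617, -0.0], [0.0, 0.0, -1.0]]
ft_force: [-2.9, -0.5, 5.1]
grip_width: 0.0391
```

```bash
python3 - <<'E'
from h import *
c,p=wcap("w7"); s=manip.read_state();print(p[0],p[1].round(3), s["wrist_torque"],s["ft_force"],s["grip_width"],s["joint_pos"].round(3))
E
```

```text
[0.56179856 0.01336745 0.06787822] [[-0.617 -0.787 -0.   ]
 [-0.787  0.617 -0.   ]
 [ 0.     0.    -1.   ]] [-0.00549614  0.56495918 -0.00234869] [-2.86462341 -0.36348686  5.7658957 ] 0.03942049470588607 [ 0.544  0.48  -0.824  1.862  0.42   0.983  2.014]
```

View pics/w7.png

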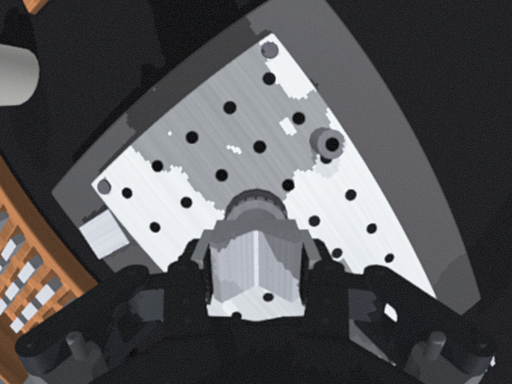

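Emit:
move_arm(deltas="0 0 -0.07 0 0 -6 20;0 0 -0.07 0 0 -6 20;0 0 -0.07 0 0 -6 20;0 0 -0.07 0 0 -6 20;0 0 -0.07 0 0 -6 20")

```text
t: 8.55
position: [0.5617, 0.0135, 0.0676]
tcp_rot: [[-0.93, -0.368, -0.001], [-0.368, 0.93, -0.0], [0.0, 0.0, -1.0]]
ft_force: [-2.9, 0.2, 5.5]
grip_width: 0.0393
```

```bash
cat > st.py <<'E'
from h import *
s=manip.read_state();R=s["tcp_rot"]
print("t",s["t"],"yaw",np.degrees(np.arctan2(R[1,0],R[0,0])).round(2)%360,s["position"].round(4),"M",s["wrist_torque"].round(3),"F",s["ft_force"].round(2),s["grip_width"].round(4),"j",s["joint_pos"].round(2), "tilt",R[:2,2].round(3))
E
python3 st.py
```

```text
Traceback (most recent call last):
  File "st.py", line 3, in <module>
    print("t",s["t"],"yaw",np.degrees(np.arctan2(R[1,0],R[0,0])).round(2)%360,s["position"].round(4),"M",s["wrist_torque"].round(3),"F",s["ft_force"].round(2),s["grip_width"].round(4),"j",s["joint_pos"].round(2), "tilt",R[:2,2].round(3))
                                                                                                                                                               ^^^^^^^^^^^^^^^^^^^^^
AttributeError: 'float' object has no attribute 'round'
```

```bash
sed -i 's/s\["grip_width"\].round(4)/round(s["grip_width"],4)/' st.py; python3 st.py
```

```text
t 8.55 yaw 201.62 [0.5617 0.0135 0.0676] M [0.119 0.611 0.031] F [-2.94  0.21  5.45] 0.0393 j [ 0.46  0.45 -0.71  1.86  0.35  0.96  1.54] tilt [-0.001 -0.   ]
```

Emit:
move_arm(deltas="0 0 -0.07 0 0 -6 20;0 0 -0.07 0 0 -6 20;0 0 -0.07 0 0 -6 20;0 0 -0.07 0 0 -6 20")

```text
t: 8.88
position: [0.5616, 0.0137, 0.0673]
tcp_rot: [[-0.999, 0.041, -0.0], [0.041, 0.999, 0.0], [0.0, 0.0, -1.0]]
ft_force: [-2.4, 0.3, 4.7]
grip_width: 0.0389
```

```bash
python3 st.py
```

```text
t 8.8833 yaw 177.62 [0.5616 0.0137 0.0673] M [0.127 0.609 0.068] F [-2.41  0.27  4.7 ] 0.0389 j [ 0.39  0.43 -0.61  1.87  0.3   0.94  1.17] tilt [-0.  0.]
```

Emit:
move_arm(deltas="0 0 -0.07 0 0 -6 20;0 0 -0.07 0 0 -6 20;0 0 -0.07 0 0 -6 20")

```text
t: 9.13
position: [0.5617, 0.0138, 0.0671]
tcp_rot: [[-0.937, 0.348, -0.0], [0.348, 0.937, 0.0], [0.0, 0.0, -1.0]]
ft_force: [-4.2, 0.8, 5.7]
grip_width: 0.0395
```

```bash
python3 st.py
```

```text
t 9.1333 yaw 159.63 [0.5617 0.0138 0.0671] M [0.084 0.591 0.034] F [-4.19  0.83  5.74] 0.0395 j [ 0.34  0.41 -0.55  1.87  0.26  0.93  0.88] tilt [-0.  0.]
```

Emit:
move_arm(deltas="0 0 -0.07 0 0 -6 20;0 0 -0.07 0 0 -6 20;0 0 -0.07 0 0 -6 20")

```text
t: 9.38
position: [0.5617, 0.0139, 0.0669]
tcp_rot: [[-0.784, 0.621, -0.0], [0.621, 0.784, 0.0], [0.0, 0.0, -1.0]]
ft_force: [-3.2, 0.9, 6.1]
grip_width: 0.0392
```

```bash
python3 st.py
```

```text
t 9.3833 yaw 141.64 [0.5617 0.0139 0.0669] M [0.229 0.539 0.001] F [-3.15  0.93  6.1 ] 0.0392 j [ 0.29  0.4  -0.48  1.87  0.23  0.92  0.6 ] tilt [-0.  0.]
```

Emit:
move_arm(deltas="0 0 -0.07 0 0 -6 20;0 0 -0.07 0 0 -6 20;0 0 -0.07 0 0 -6 20")

```text
t: 9.63
position: [0.5618, 0.014, 0.0667]
tcp_rot: [[-0.554, 0.833, -0.0], [0.833, 0.554, 0.001], [0.0, 0.0, -1.0]]
ft_force: [-2.6, 0.5, 4.9]
grip_width: 0.0391
```

```bash
python3 st.py
```

```text
t 9.6333 yaw 123.64 [0.5618 0.014  0.0667] M [0.199 0.572 0.031] F [-2.58  0.45  4.89] 0.0391 j [ 0.23  0.39 -0.42  1.87  0.2   0.92  0.31] tilt [-0.     0.001]
```

Emit:
move_arm(deltas="0 0 -0.07 0 0 -6 20;0 0 -0.07 0 0 -6 20;0 0 -0.07 0 0 -6 20;0 0 -0.07 0 0 -6 20;0 0 -0.07 0 0 -6 20;0 0 -0.07 0 0 -6 20")

```text
t: 10.13
position: [0.562, 0.0141, 0.0663]
tcp_rot: [[0.041, 0.999, 0.0], [0.999, -0.041, 0.001], [0.001, 0.0, -1.0]]
ft_force: [-2.3, 1.2, 4.6]
grip_width: 0.0395
```

```bash
python3 st.py
```

```text
t 10.1333 yaw 87.64 [0.562  0.0141 0.0663] M [0.289 0.482 0.031] F [-2.35  1.23  4.59] 0.0395 j [ 0.13  0.38 -0.29  1.87  0.13  0.9  -0.26] tilt [0.    0.001]
```

Emit:
move_arm(deltas="0 0 -0.07 0 0 -6 20;0 0 -0.07 0 0 -6 20;0 0 -0.07 0 0 -6 20;0 0 -0.07 0 0 -6 20")

```text
t: 10.47
position: [0.5622, 0.014, 0.066]
tcp_rot: [[0.444, 0.896, 0.001], [0.896, -0.444, 0.001], [0.001, 0.0, -1.0]]
ft_force: [-2.7, 1.1, 4.2]
grip_width: 0.0392
```

```bash
python3 st.py
```

```text
t 10.4667 yaw 63.64 [0.5622 0.014  0.066 ] M [0.24  0.471 0.106] F [-2.72  1.14  4.23] 0.0392 j [ 0.06  0.38 -0.2   1.88  0.09  0.9  -0.64] tilt [0.001 0.001]
```

Emit:
move_arm(deltas="0 0 -0.07 0 0 -6 20;0 0 -0.07 0 0 -6 20;0 0 -0.07 0 0 -6 20;0 0 -0.07 0 0 -6 20")

```text
t: 10.8
position: [0.5623, 0.014, 0.0658]
tcp_rot: [[0.77, 0.638, 0.001], [0.638, -0.77, 0.001], [0.001, 0.0, -1.0]]
ft_force: [-1.6, 0.6, 5.2]
grip_width: 0.0388
```

```bash
python3 st.py
```

```text
t 10.8 yaw 39.64 [0.5623 0.014  0.0658] M [0.176 0.347 0.031] F [-1.6   0.61  5.25] 0.0388 j [-0.01  0.37 -0.12  1.88  0.05  0.89 -1.03] tilt [0.001 0.001]
```

Emit:
move_arm(deltas="0 0 0 0 0 0 85;0 0 0 0 0 0 85;0 0 0 0 0 0 85;0 0 0 0 0 0 85;0 0 0 0 0 7 85;0 0 0 0 0 7 85;0 0 0 0 0 7 85;0 0 0 0 0 7 85;0 0 0 0 0 7 85;0 0 0 0 0 7 85;0 0 0 0 0 7 85;0 0 0 0 0 7 85;0 0 0 0 0 7 85;0 0 0 0 0 7 85;0 0 0 0 0 7 85;0 0 0 0 0 7 85;0 0 0 0 0 7 85;0 0 0 0 0 7 85;0 0 0 0 0 7 85;0 0 0 0 0 7 85")

```text
t: 12.47
position: [0.562, 0.0129, 0.065]
tcp_rot: [[-0.885, 0.465, 0.0], [0.465, 0.885, 0.0], [-0.0, 0.0, -1.0]]
ft_force: [1.0, -0.6, -0.3]
grip_width: 0.0848
```

Emit:
move_arm(deltas="0 0 0 0 0 7 85;0 0 0 0 0 7 85;0 0 0 0 0 7 85;0 0 0 0 0 7 85;0 0 0 0 0 7 85;0 0 0 0 0 7 85;0 0 0 0 0 7 85;0 0 0 0 0 7 85;0 0 0 0 0 7 85;0 0 0 0 0 5 85;0 0 0 0 0 0 85;0 0 0 0 0 0 85")

```text
t: 13.47
position: [0.562, 0.0129, 0.065]
tcp_rot: [[-0.769, -0.64, -0.0], [-0.64, 0.769, 0.0], [-0.0, 0.0, -1.0]]
ft_force: [0.0, -0.0, -0.4]
grip_width: 0.0846
```

```bash
python3 st.py; python3 - <<'E'
from h import *
c,p=wcap("w8")
P=[]
for v in range(200,325):
    for u in range(190,320):
        if c["depth"][v,u]<=0: continue
        q=dpt(c,p,u,v)
        w=p[0]+p[1]@q
        if .129<w[2]<.14 and abs(q[0])<.04 and abs(q[1])<.03:P.append(np.r_[q,w])
P=np.array(P);print(len(P),P.min(0).round(4),P.max(0).round(4),((P.min(0)+P.max(0))/2).round(4))
for k in np.arange(-.02,.02,.005):
    m=(P[:,0]>k)&(P[:,0]<k+.005)
    if m.any():print(k,P[m][:,1].min(),P[m][:,1].max())
E
```

```text
t 13.4667 yaw 219.76 [0.562  0.0129 0.065 ] M [-0.012 -0.015  0.014] F [ 0.03 -0.01 -0.38] 0.0846 j [ 0.51  0.47 -0.77  1.86  0.39  0.97  1.83] tilt [-0.  0.]
3030 [-0.016  -0.0197 -0.0722  0.538  -0.0114  0.129 ] [ 0.0151  0.0207 -0.064   0.5861  0.038   0.1371] [-5.000e-04  5.000e-04 -6.810e-02  5.621e-01  1.330e-02  1.331e-01]
-0.02 -0.019622288752123324 0.019883228337695673
-0.015 -0.019474758648775688 0.020443999171107622
-0.009999999999999998 -0.019697577815525478 0.020262992635623363
-0.0049999999999999975 -0.019632645233748275 0.020699963475827574
3.469446951953614e-18 -0.019512746860448512 0.020472213906007515
0.0050000000000000044 -0.01969288352035574 0.02050427026462208
0.010000000000000005 -0.019383332623176187 0.020437804942103666
0.015000000000000003 -0.01559070489274134 0.011322032472574026
```

View pics/w8.png

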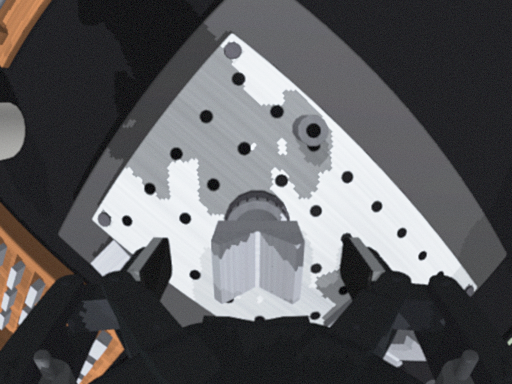

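Emit:
move_arm(deltas="0 0.3 0 0 0 0 20;0 0 0 0 0 0 20;0 0 0 0 0 0 20;0 0 0 0 0 0 20;0 0 0 0 0 0 20;0 0 0 0 0 0 20;0 0 0 0 0 0 20;0 0 -0.04 0 0 -4 20;0 0 -0.04 0 0 -4 20;0 0 -0.04 0 0 -4 20")

```text
t: 14.35
position: [0.562, 0.0136, 0.0653]
tcp_rot: [[-0.885, -0.465, -0.0], [-0.465, 0.885, 0.0], [0.0, 0.0, -1.0]]
ft_force: [-1.8, 0.7, 3.3]
grip_width: 0.0387
```

```bash
python3 st.py
```

```text
t 14.35 yaw 207.71 [0.562  0.0136 0.0653] M [0.016 0.363 0.034] F [-1.84  0.65  3.26] 0.0387 j [ 0.47  0.46 -0.73  1.87  0.37  0.96  1.64] tilt [-0.  0.]
```

Emit:
move_arm(deltas="0 0 -0.06 0 0 -5 20;0 0 -0.06 0 0 -5 20;0 0 -0.06 0 0 -5 20")

```text
t: 14.6
position: [0.562, 0.0137, 0.0651]
tcp_rot: [[-0.976, -0.219, 0.0], [-0.219, 0.976, 0.0], [-0.0, 0.0, -1.0]]
ft_force: [-1.1, 0.2, 4.5]
grip_width: 0.0392
```

```bash
python3 st.py
```

```text
t 14.6 yaw 192.66 [0.562  0.0137 0.0651] M [0.067 0.368 0.053] F [-1.08  0.16  4.49] 0.0392 j [ 0.43  0.44 -0.67  1.87  0.33  0.95  1.4 ] tilt [0. 0.]
```

Emit:
move_arm(deltas="0 0 -0.06 0 0 -5 20;0 0 -0.06 0 0 -5 20;0 0 -0.06 0 0 -5 20")

```text
t: 14.85
position: [0.562, 0.0137, 0.065]
tcp_rot: [[-0.999, 0.041, 0.0], [0.041, 0.999, 0.0], [-0.0, 0.0, -1.0]]
ft_force: [-2.2, 0.1, 3.5]
grip_width: 0.0387
```

```bash
python3 st.py
```

```text
t 14.85 yaw 177.67 [0.562  0.0137 0.065 ] M [0.126 0.338 0.082] F [-2.22  0.08  3.5 ] 0.0387 j [ 0.39  0.43 -0.61  1.87  0.3   0.94  1.17] tilt [0. 0.]
```

Emit:
move_arm(deltas="0 0 -0.06 0 0 -5 20;0 0 -0.06 0 0 -5 20;0 0 -0.06 0 0 -5 20")

```text
t: 15.1
position: [0.562, 0.0137, 0.0648]
tcp_rot: [[-0.955, 0.298, 0.0], [0.298, 0.955, 0.0], [-0.0, 0.0, -1.0]]
ft_force: [-1.8, -0.1, 4.1]
grip_width: 0.0392
```

```bash
python3 st.py
```

```text
t 15.1 yaw 162.68 [0.562  0.0137 0.0648] M [0.075 0.33  0.091] F [-1.81 -0.14  4.08] 0.0392 j [ 0.34  0.42 -0.55  1.87  0.27  0.93  0.93] tilt [0. 0.]
```

Emit:
move_arm(deltas="0 0 -0.06 0 0 -5 20;0 0 -0.06 0 0 -5 20;0 0 -0.06 0 0 -5 20")

```text
t: 15.35
position: [0.562, 0.0138, 0.0646]
tcp_rot: [[-0.845, 0.534, 0.0], [0.534, 0.845, -0.0], [-0.0, 0.0, -1.0]]
ft_force: [-1.6, 0.3, 3.5]
grip_width: 0.0389
```

```bash
python3 st.py
```

```text
t 15.35 yaw 147.71 [0.562  0.0138 0.0646] M [0.114 0.353 0.203] F [-1.59  0.27  3.51] 0.0389 j [ 0.3   0.41 -0.5   1.87  0.24  0.92  0.7 ] tilt [ 0. -0.]
```

Emit:
move_arm(deltas="0 0 -0.06 0 0 -5 20;0 0 -0.06 0 0 -5 20;0 0 -0.06 0 0 -5 20")

```text
t: 15.6
position: [0.562, 0.0137, 0.0645]
tcp_rot: [[-0.678, 0.735, 0.0], [0.735, 0.678, -0.0], [-0.0, 0.0, -1.0]]
ft_force: [-2.5, -0.1, 4.7]
grip_width: 0.0393
```

```bash
python3 st.py
```

```text
t 15.6 yaw 132.72 [0.562  0.0137 0.0645] M [0.086 0.356 0.259] F [-2.47 -0.12  4.73] 0.0393 j [ 0.26  0.4  -0.44  1.87  0.21  0.91  0.46] tilt [ 0. -0.]
```

Emit:
move_arm(deltas="0 0 -0.06 0 0 -5 20;0 0 -0.06 0 0 -5 20;0 0 -0.06 0 0 -5 20;0 0 -0.06 0 0 -5 20;0 0 -0.06 0 0 -5 20")

```text
t: 16.02
position: [0.5621, 0.0138, 0.0643]
tcp_rot: [[-0.305, 0.952, 0.0], [0.952, 0.305, -0.0], [-0.0, 0.0, -1.0]]
ft_force: [-1.5, -1.0, 4.4]
grip_width: 0.0391
```

```bash
python3 st.py
```

```text
t 16.0167 yaw 107.75 [0.5621 0.0138 0.0643] M [0.099 0.338 0.384] F [-1.5  -1.05  4.39] 0.0391 j [ 0.18  0.39 -0.35  1.87  0.17  0.91  0.06] tilt [ 0. -0.]
```

Emit:
move_arm(deltas="0 0 -0.06 0 0 -5 20;0 0 -0.06 0 0 -5 20;0 0 -0.05 0 0 -4 20;0 0 0 0 0 0 20")

```text
t: 16.35
position: [0.5621, 0.0138, 0.0641]
tcp_rot: [[-0.066, 0.998, 0.0], [0.998, 0.066, -0.0], [-0.0, 0.0, -1.0]]
ft_force: [-2.3, -0.9, 5.3]
grip_width: 0.0391
```

```bash
python3 st.py; python3 - <<'E'
from h import *
c,p=wcap("w9")
a=cv2.resize(c["image"][:,:,::-1],None,fx=1.5,fy=1.5,interpolation=cv2.INTER_CUBIC);cv2.imwrite("pics/w9b.png",a)
E
```

```text
t 16.35 yaw 93.81 [0.5621 0.0138 0.0641] M [ 0.034  0.389 -0.269] F [-2.32 -0.92  5.27] 0.0391 j [ 0.14  0.39 -0.3   1.87  0.14  0.9  -0.16] tilt [ 0. -0.]
```

View pics/w9b.png

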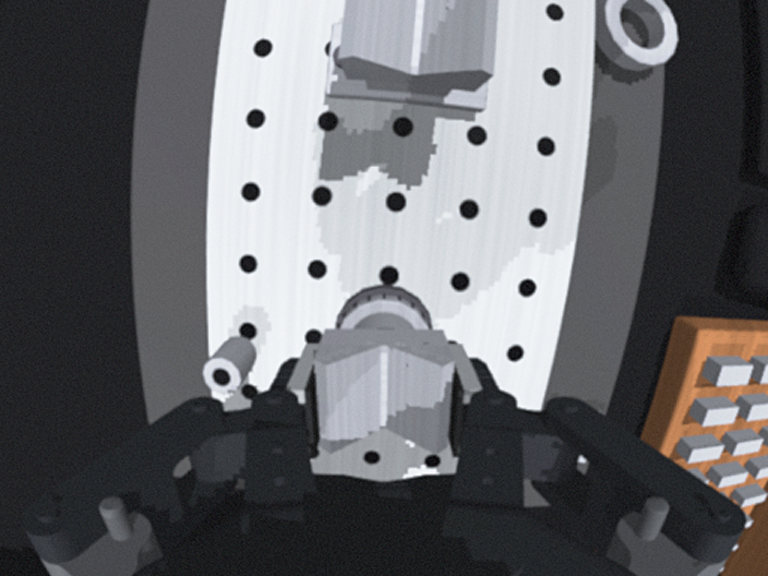

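```bash
python3 - <<'E'
from h import *
for n in ("w1","w2","w9"):
    c,p=wload(n); g=cv2.cvtColor(c["image"],cv2.COLOR_RGB2GRAY)
    m=(g<70).astype(np.uint8)
    k,l,st,ce=cv2.connectedComponentsWithStats(m)
    X=[]
    for i in range(1,k):
        if 8<st[i,4]<160 and max(st[i,2],st[i,3])<15:
            q=wplane(c,p,ce[i],.066)
            # plate region
            if .49<q[0]<.645 and -.07<q[1]<.21: X.append(q[:2])
    X=np.array(X)
    # neighbor pair directions
    D=X[:,None]-X[None]; L=np.linalg.norm(D,axis=2)
    a=[]
    for i in range(len(X)):
        for j in range(len(X)):
            if i!=j and .045<L[i,j]<.3:
                t=np.degrees(np.arctan2(D[i,j,1],D[i,j,0]))
                if 84<t<94: a.append((t,L[i,j]))
    a=np.array(a);t=a[:,0]
    h,e=np.histogram(t,bins=np.arange(84,94.1,.5));print(n,len(X),h,np.median(t))
    i=h.argmax();mm=abs(t-(e[i]+.25))<1.0;print(np.average(t[mm],weights=a[mm,1]))
E
```

```text
w1 38 [ 0  0  0  0  0  0  0  0 20 81  2  0  0  0  0  0  0  0  0  0] 88.60803106891329
88.60085766185234
w2 31 [ 0  0  2  1  2  1  0  0  8 41  1  0  0  0  0  0  0  0  0  0] 88.62650319267232
88.64076321281475
w9 23 [ 0  0  0  0  0  0  0  0  2 25  0  0  0  0  0  0  0  0  0  0] 88.67583470191582
88.6698395140172
```

Emit:
move_arm(deltas="0 0 -0.03 0 0 -2.6 20;0 0 -0.03 0 0 -2.6 20;0 0 0 0 0 0 20;0 0 0 0 0 0 20")

```text
t: 16.73
position: [0.5621, 0.0138, 0.064]
tcp_rot: [[0.021, 1.0, 0.0], [1.0, -0.021, 0.0], [0.0, 0.0, -1.0]]
ft_force: [-2.1, 0.1, 6.2]
grip_width: 0.0389
```

```bash
python3 st.py
```

```text
t 16.7333 yaw 88.78 [0.5621 0.0138 0.064 ] M [ 0.096  0.371 -0.132] F [-2.08  0.09  6.16] 0.0389 j [ 0.13  0.39 -0.29  1.88  0.14  0.9  -0.24] tilt [0. 0.]
```

Emit:
move_arm(deltas="0 0 0 0 0 0 85;0 0 0 0 0 0 85;0 0 0 0 0 0 85;0 0 0 0 0 0 85;0 10 30 0 0 0 85;0 20 30 0 0 0 85;0 20 30 0 0 0 85;0 10 30 0 0 0 85;0 0 0 0 0 0 85;0 0 0 0 0 0 85")

```text
t: 17.57
position: [0.5634, 0.0747, 0.1855]
tcp_rot: [[0.021, 1.0, 0.005], [1.0, -0.021, 0.001], [0.001, 0.005, -1.0]]
ft_force: [-0.6, -0.3, -0.7]
grip_width: 0.0851
```

```bash
python3 st.py; python3 - <<'E'
from h import *
c,p=wcap("w10")
a=cv2.resize(c["image"][:,:,::-1],None,fx=1.5,fy=1.5,interpolation=cv2.INTER_CUBIC);cv2.imwrite("pics/w10b.png",a)
E
```

```text
t 17.5667 yaw 88.81 [0.5634 0.0747 0.1855] M [-0.04   0.052  0.028] F [-0.64 -0.26 -0.71] 0.0851 j [ 0.06  0.27 -0.33  1.74  0.09  1.14 -0.31] tilt [0.005 0.001]
```

View pics/w10b.png

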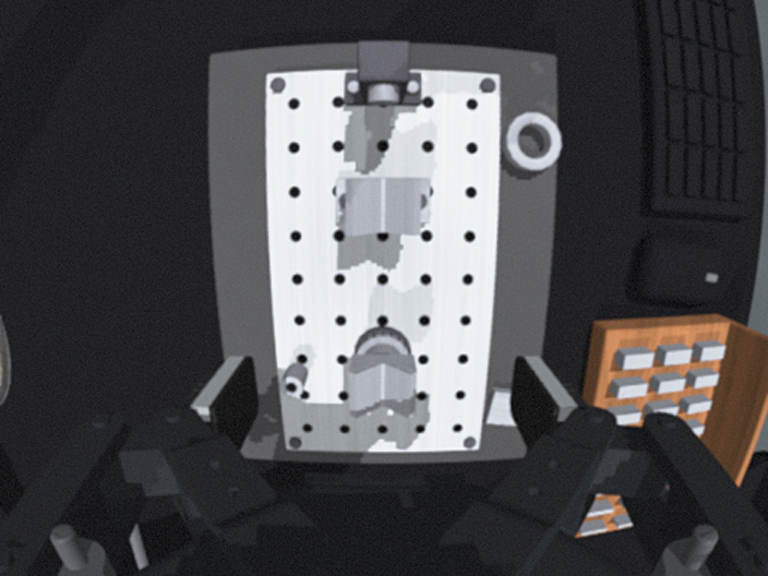

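```bash
python3 - <<'E'
from h import *
c,p=wload("w10"); g=cv2.cvtColor(c["image"],cv2.COLOR_RGB2GRAY).astype(float)
for nm,r0,r1 in (("fix",122,155),("rest",242,268)):
    uv=[]
    for v in range(r0,r1):
        row=g[v,248:264]; b=row-np.median(row); b[b<8]=0
        if b.sum()>10:
            uv.append((248+(b*np.arange(16)).sum()/b.sum(),v))
    uv=np.array(uv)
    vx,vy,x0,y0=cv2.fitLine(uv.astype(np.float32),cv2.DIST_HUBER,0,.01,.01).ravel()
    f=lambda v:(x0+(v-y0)*vx/vy,v)
    a=wplane(c,p,f(r1),.1205);b=wplane(c,p,f(r0),.1205);d=b-a
    print(nm,len(uv),uv[::6].round(1).tolist(),a.round(4),b.round(4),np.degrees(np.arctan2(d[1],d[0])))
E
python3 - <<'E'
import cv2
a=cv2.imread("pics/w10.png")[20:290,170:340]
cv2.imwrite("pics/w10c.png",cv2.resize(a,None,fx=3,fy=2.2,interpolation=cv2.INTER_CUBIC))
E
```

```text
fix 32 [[255.0, 122.0], [254.9, 128.0], [254.9, 134.0], [255.0, 140.0], [254.7, 146.0], [254.4, 152.0]] [0.5639 0.1078 0.1205] [0.5647 0.1353 0.1205] 88.14166915609592
rest 26 [[254.6, 242.0], [254.9, 248.0], [254.5, 254.0], [254.5, 260.0], [250.6, 266.0]] [0.5613 0.0021 0.1205] [0.5622 0.0291 0.1205] 88.12923797024558
```

View pics/w10c.png

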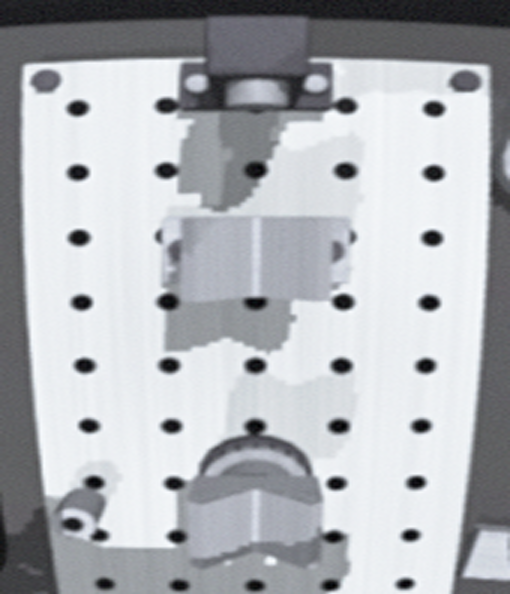

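Emit:
move_arm(deltas="-3.2 -29.5 1 0 0 6.7 85;-3.2 -29.5 1 0 0 6.7 85;-3.2 -29.5 1 0 0 6.7 85;-3.2 -29.5 1 0 0 6.7 85;-3.2 -29.5 1 0 0 6.7 85;-3.2 -29.5 1 0 0 6.7 85;-3.2 -29.5 1 0 0 6.7 85;-3.2 -29.5 1 0 0 6.7 85;-3.2 -29.5 1 0 0 6.7 85;-3.2 -29.5 1 0 0 6.7 85;-3.2 -29.5 1 0 0 6.7 85;-3.2 -29.5 1 0 0 6.7 85;-3.2 -29.5 1 0 0 6.7 85;0 0 0 0 0 0 85;0 0 0 0 0 0 85")

```text
t: 18.87
position: [0.5176, -0.3129, 0.194]
tcp_rot: [[-0.997, 0.08, -0.004], [0.08, 0.997, 0.002], [0.004, 0.001, -1.0]]
ft_force: [0.2, 1.5, -0.5]
grip_width: 0.0848
```

```bash
python3 st.py; python3 - <<'E'
from h import *
c,p=wcap("w11")
a=cv2.resize(c["image"][:,:,::-1],None,fx=1.5,fy=1.5,interpolation=cv2.INTER_CUBIC);cv2.imwrite("pics/w11b.png",a)
E
```

```text
t 18.8667 yaw 175.4 [ 0.5176 -0.3129  0.194 ] M [ 0.05   0.008 -0.011] F [ 0.19  1.45 -0.54] 0.0848 j [ 0.73  0.33 -0.32  1.64  0.11  1.2   1.87] tilt [-0.004  0.002]
```

View pics/w11b.png

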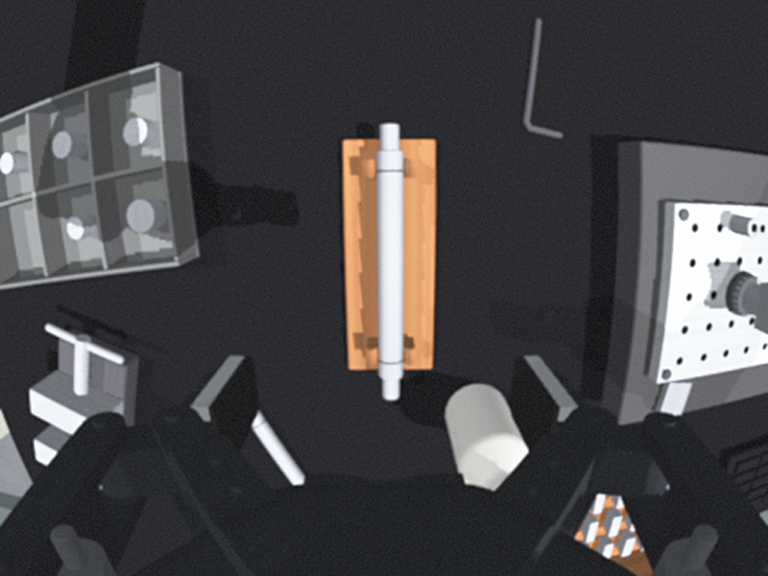

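```bash
python3 - <<'E'
from h import *
c,p=wload("w11"); im=c["image"].astype(int)
m=((im.min(2)>140)&(im.max(2)-im.min(2)<40)).astype(np.uint8); m[:, :235]=0;m[:,285:]=0;m[:70]=0;m[275:]=0
ys,xs=np.nonzero(m);print(len(ys),ys.min(),ys.max())
cen=[]
for v in range(105,240,5):
    r=xs[ys==v]; cen.append((r.mean(),v))
cen=np.array(cen);W=np.array([wplane(c,p,q,.042) for q in cen])
vx,vy,x0,y0=cv2.fitLine(W[:,:2].astype(np.float32),cv2.DIST_HUBER,0,.0001,.0001).ravel()
print('dir',np.degrees(np.arctan2(vy,vx)))
for v in (ys.min(),ys.max()+1):
    r=xs[abs(ys-v)<4]; print(v,wplane(c,p,(r.mean(),v),.04))
e=[wplane(c,p,(xs[abs(ys-v)<4].mean(),v),.04) for v in (ys.min(),ys.max()+1)]
print('mid',(e[0]+e[1])/2,np.linalg.norm(e[0]-e[1]))
# depth on top of spindle
for q in cen[::5]:
    d=p[0]+p[1]@dpt(c,p,round(q[0]),int(q[1]));print(d.round(4))
# two-view height: ends with top0
t=load("top0")
for uv,tv in (((xs[abs(ys-ys.min())<4].mean(),ys.min()),(180+715/3.8,130+345/3.8)),((xs[abs(ys-ys.max())<4].mean(),ys.max()+1),(180+708/3.8,130+84/3.8))):
    print('tri',tri(wray(c,p,uv),ray(t,tv)))
E
```

```text
2890 82 266
dir -4.471255
82 [ 0.41389327 -0.29999586  0.04      ]
267 [ 0.63845342 -0.31645034  0.04      ]
mid [ 0.52617334 -0.3082231   0.04      ] 0.22516218645679592
[ 0.4403 -0.3019  0.0489]
[ 0.4677 -0.3041  0.0495]
[ 0.4953 -0.3062  0.0489]
[ 0.5235 -0.3084  0.0493]
[ 0.5527 -0.3107  0.0493]
[ 0.5836 -0.3131  0.0491]
tri [ 0.4136587  -0.30057528  0.04201023]
tri [ 0.6317163  -0.31595219  0.05129412]
```

Emit:
move_arm(deltas="4 2 -20 0 0 0 85;3.4 2.6 -35 0 0 0 85;0 0 -40 0 0 0 85;0 0 -40 0 0 0 85;0 0 -35 0 0 0 85;0 0 -15 0 0 0 85;0 0 0 0 0 0 85;0 0 0 0 0 0 85")

```text
t: 19.58
position: [0.5273, -0.3035, 0.0106]
tcp_rot: [[-0.997, 0.072, -0.002], [0.072, 0.997, 0.002], [0.002, 0.002, -1.0]]
ft_force: [0.1, 1.3, 0.3]
grip_width: 0.0849
```

```bash
python3 st.py; python3 - <<'E'
from h import *
c,p=wcap("w12")
a=cv2.resize(c["image"][:,:,::-1],None,fx=1.5,fy=1.5,interpolation=cv2.INTER_CUBIC);cv2.imwrite("pics/w12b.png",a)
P=[]
for v in range(100,340):
    for u in range(215,300):
        if c["depth"][v,u]<=0: continue
        q=dpt(c,p,u,v);w=p[0]+p[1]@q
        if .046<w[2]<.056 and abs(q[0])<.1:P.append(np.r_[q,w])
P=np.array(P);print(len(P))
for k in np.arange(-.04,.1,.02):
    m=(P[:,0]>k)&(P[:,0]<k+.02)
    if m.any():print(k.round(3),np.median(P[m],0).round(4),P[m][:,1].min(),P[m][:,1].max())
E
```

```text
t 19.5833 yaw 175.88 [ 0.5273 -0.3035  0.0106] M [-0.024 -0.019 -0.027] F [0.07 1.26 0.33] 0.0849 j [ 0.68  0.53 -0.3   1.79  0.2   0.85  1.79] tilt [-0.002  0.002]
5677
-0.04 [-0.0296 -0.0058 -0.0377  0.5565 -0.3116  0.0482] -0.014059025446662488 0.0018079626436530106
-0.02 [-0.0094 -0.0058 -0.0377  0.5363 -0.3099  0.0483] -0.013243825577641028 0.0016875610393843252
0.0 [ 0.0103 -0.0057 -0.0376  0.5168 -0.3086  0.0482] -0.013704921155687439 0.0021677248987681374
0.02 [ 0.0302 -0.0058 -0.0376  0.4968 -0.3071  0.0482] -0.013810080725407592 0.0020862221659889053
0.04 [ 0.0501 -0.0057 -0.0375  0.4768 -0.3057  0.0482] -0.014243438489562098 0.0020390525764518584
0.06 [ 0.067  -0.0056 -0.0375  0.4603 -0.3044  0.0482] -0.013981997480311882 0.0020352723097201626
```

View pics/w12b.png

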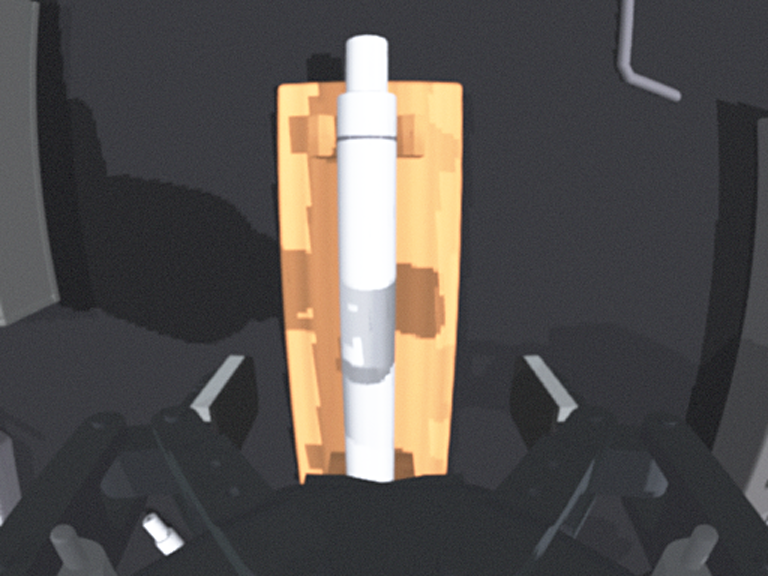

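```bash
python3 - <<'E'
from h import *
c,p=wload("w12")
for v,z in ((36/1.5,.037),(36/1.5,.043),(92/1.5,.045),(92/1.5,.05)): print(wplane(c,p,(244.7,v),z))
E
```

```text
[ 0.41208226 -0.30094496  0.037     ]
[ 0.41401423 -0.30087682  0.043     ]
[ 0.43428592 -0.30222831  0.045     ]
[ 0.43522845 -0.30212479  0.05      ]
```

Emit:
move_arm(deltas="-3.5 -5.5 0 0 0 0 85;0 0 -15 0 0 0 85;0 0 -14 0 0 0 85;0 0 -2 0 0 0 85;0 0 0 0 0 0 85;0 0 0 0 0 0 85")

```text
t: 20.13
position: [0.5252, -0.3115, -0.018]
tcp_rot: [[-0.997, 0.074, 0.002], [0.074, 0.997, -0.001], [-0.002, -0.001, -1.0]]
ft_force: [0.3, 0.1, 0.2]
grip_width: 0.0851
```

```bash
python3 st.py; python3 - <<'E'
from h import *
c,p=wcap("w13")
P=[]
for v in range(60,340):
    for u in range(215,300):
        if c["depth"][v,u]<=0: continue
        q=dpt(c,p,u,v);w=p[0]+p[1]@q
        if .045<w[2]<.056 and abs(q[0])<.1:P.append(np.r_[q,w])
P=np.array(P);print(len(P))
for k in np.arange(-.04,.1,.02):
    m=(P[:,0]>k)&(P[:,0]<k+.02)
    if m.any():print(k.round(3),np.median(P[m],0).round(4),P[m][:,1].min(),P[m][:,1].max())
E
```

```text
t 20.1333 yaw 175.78 [ 0.5252 -0.3115 -0.018 ] M [-0.013 -0.028  0.01 ] F [0.26 0.12 0.16] 0.0851 j [ 0.68  0.57 -0.29  1.81  0.21  0.79  1.79] tilt [ 0.002 -0.001]
9668
-0.04 [-0.0242  0.0019 -0.066   0.5494 -0.3113  0.0481] -0.006227244101805769 0.010758016606486015
-0.02 [-0.0092  0.0022 -0.0661  0.5345 -0.3101  0.0481] -0.00629411873989654 0.010578566338977606
0.0 [ 0.0104  0.0021 -0.066   0.5149 -0.3086  0.048 ] -0.006470481615551472 0.010811453649367234
0.02 [ 0.0303  0.002  -0.0661  0.495  -0.3072  0.0481] -0.0064811238693509715 0.010740280090957514
0.04 [ 0.0502  0.002  -0.0661  0.4751 -0.3058  0.048 ] -0.006425509625772423 0.010844234540219565
0.06 [ 0.0699  0.002  -0.0662  0.4554 -0.3042  0.0481] -0.006638351638094046 0.010729266227736787
0.08 [ 0.084   0.002  -0.0661  0.4415 -0.3033  0.048 ] -0.006179021104660742 0.010644517154681558
```

View pics/w13.png

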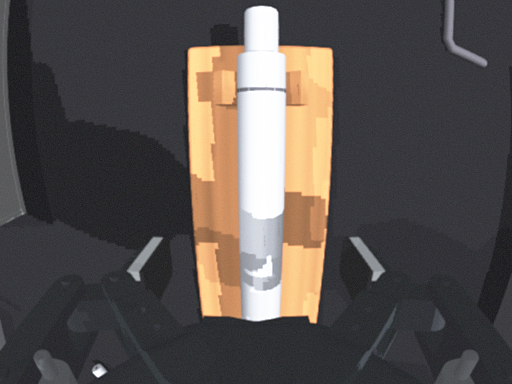

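Emit:
move_arm(deltas="-1 2 -3 0 0 0 85;0 0 0 0 0 0 85;0 0 0 0 0 0 5;0 0 0 0 0 0 5;0 0 0 0 0 0 5;0 0 0 0 0 0 5;0 0 0 0 0 0 5;0 0 0 0 0 0 5;0 0 0 0 0 0 5;0 0 0 0 0 0 5;0 0 0 0 0 0 5")

```text
t: 21.1
position: [0.5233, -0.309, -0.0223]
tcp_rot: [[-0.997, 0.073, 0.0], [0.073, 0.997, -0.0], [-0.0, -0.0, -1.0]]
ft_force: [-0.6, -0.0, 2.3]
grip_width: 0.0184
```

```bash
python3 st.py
```

```text
t 21.1 yaw 175.79 [ 0.5233 -0.309  -0.0223] M [0.055 0.049 0.031] F [-0.64 -0.    2.28] 0.0184 j [ 0.68  0.57 -0.28  1.82  0.22  0.79  1.78] tilt [ 0. -0.]
```

Emit:
move_arm(deltas="0 0 10 0 0 0 5;0 0 25 0 0 0 5;0 0 35 0 0 0 5;0 0 35 0 0 0 5;0 0 35 0 0 0 5;0 0 25 0 0 0 5;0 0 10 0 0 0 5;0 0 0 0 0 0 5;0 0 0 0 0 0 5")

```text
t: 21.85
position: [0.5222, -0.3084, 0.1512]
tcp_rot: [[-0.997, 0.073, -0.002], [0.073, 0.997, 0.001], [0.002, 0.001, -1.0]]
ft_force: [-0.6, -0.2, -5.1]
grip_width: 0.0185
```

```bash
python3 st.py;python3 - <<'E'
from h import *
wcap("w14")
E
```

```text
t 21.85 yaw 175.8 [ 0.5222 -0.3084  0.1512] M [0.04  0.06  0.005] F [-0.65 -0.2  -5.12] 0.0185 j [ 0.72  0.37 -0.33  1.68  0.13  1.11  1.85] tilt [-0.002  0.001]
```

View pics/w14.png

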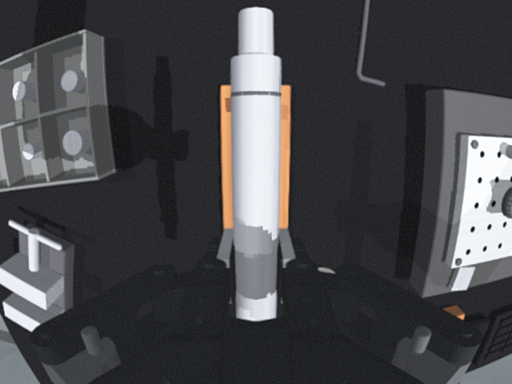

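```bash
cat > sp.py <<'E'
import sys
from h import *
c,p=wload(sys.argv[1])
P=[]
for v in range(0,330):
    for u in range(200,310):
        if c["depth"][v,u]<=0: continue
        q=dpt(c,p,u,v)
        if -.075<q[2]<-.04 and abs(q[1])<.02 and .015<q[0]<.15:P.append(q)
P=np.array(P);print(len(P),'x max',np.sort(P[:,0])[-5:])
for k in np.arange(.02,.12,.01):
    m=(P[:,0]>k)&(P[:,0]<k+.01)
    if m.any():
        q=P[m];print(k.round(3),'ymid',((q[:,1].min()+q[:,1].max())/2).round(4),'width',np.ptp(q[:,1]).round(4),'top z',np.percentile(q[:,2],2).round(4))
E
python3 sp.py w14
```

```text
10692 x max [0.10926178 0.10930332 0.10938178 0.10941994 0.10953291]
0.02 ymid -0.0002 width 0.0201 top z -0.0719
0.03 ymid -0.0001 width 0.0198 top z -0.0719
0.04 ymid -0.0002 width 0.0202 top z -0.0719
0.05 ymid -0.0001 width 0.02 top z -0.0721
0.06 ymid -0.0002 width 0.0197 top z -0.0721
0.07 ymid -0.0003 width 0.02 top z -0.0722
0.08 ymid 0.0001 width 0.0201 top z -0.0721
0.09 ymid -0.0001 width 0.014 top z -0.069
0.1 ymid -0.0001 width 0.0141 top z -0.0691
```

Emit:
move_arm(deltas="1 10 0 0 0 -3 5;3 25 0 0 0 -6.5 5;3 28.4 0 0 0 -6.8 5;3 28.4 0 0 0 -6.8 5;3 28.4 0 0 0 -6.8 5;3 28.4 0 0 0 -6.8 5;3 28.4 0 0 0 -6.8 5;3 28.4 0 0 0 -6.8 5;3 28.4 0 0 0 -6.8 5;3 28.4 0 0 0 -6.8 5;3 28.4 0 0 0 -6.8 5;3 28.4 0 0 0 -6.8 5;3 28.4 0 0 0 -6.8 5;2 15 0 0 0 -2.9 5;1 6 0 0 0 0 5;0 0 0 0 0 0 5;0 0 0 0 0 0 5")

```text
t: 23.32
position: [0.5622, 0.0579, 0.1509]
tcp_rot: [[0.024, 1.0, -0.003], [1.0, -0.024, -0.002], [-0.002, -0.003, -1.0]]
ft_force: [-0.4, -0.1, -4.9]
grip_width: 0.0181
```

```bash
python3 st.py;python3 - <<'E'
from h import *
wcap("w15")
E
python3 sp.py w15
```

```text
t 23.3167 yaw 88.62 [0.5622 0.0579 0.1509] M [-0.052  0.008  0.035] F [-0.38 -0.08 -4.91] 0.0181 j [ 0.04  0.29 -0.27  1.78  0.09  1.08 -0.28] tilt [-0.003 -0.002]
10707 x max [0.10915084 0.10921367 0.10925124 0.10933126 0.10935625]
0.02 ymid 0.0001 width 0.0202 top z -0.0719
0.03 ymid 0.0002 width 0.0198 top z -0.0719
0.04 ymid 0.0001 width 0.0201 top z -0.0719
0.05 ymid 0.0002 width 0.0199 top z -0.0719
0.06 ymid 0.0004 width 0.0201 top z -0.072
0.07 ymid 0.0004 width 0.0199 top z -0.0721
0.08 ymid 0.0004 width 0.02 top z -0.072
0.09 ymid 0.0004 width 0.0137 top z -0.0691
0.1 ymid 0.0002 width 0.0141 top z -0.0691
```

View pics/w15.png

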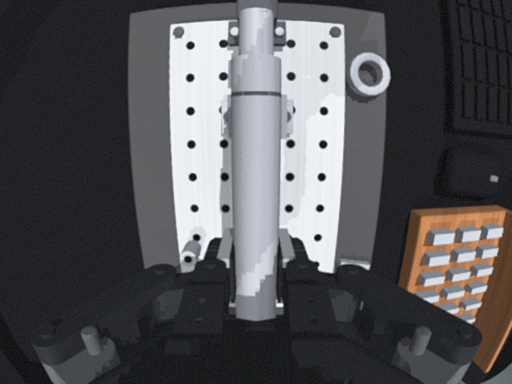

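Emit:
move_arm(deltas="0.8 2 -15 0 0 0 5;0 0 -20 0 0 0 5;0 0 -20 0 0 0 5;0 0 -8 0 0 0 5;0 0 0 0 0 0 5;0 0 0 0 0 0 5;0 0 0 0 0 0 5")

```text
t: 23.95
position: [0.5653, 0.061, 0.0908]
tcp_rot: [[0.026, 1.0, 0.002], [1.0, -0.026, 0.0], [0.0, 0.002, -1.0]]
ft_force: [0.9, 0.2, -4.0]
grip_width: 0.0183
```

```bash
python3 st.py;python3 - <<'E'
from h import *
wcap("w16")
s=imaging.capture("scene");cv2.imwrite("pics/scene2.png",cv2.resize(s["image"][150:270,200:345,::-1],None,fx=5,fy=5,interpolation=cv2.INTER_CUBIC))
E
python3 sp.py w16
```

```text
t 23.95 yaw 88.54 [0.5653 0.061  0.0908] M [ 0.    -0.114 -0.005] F [ 0.89  0.18 -3.95] 0.0183 j [ 0.03  0.36 -0.26  1.84  0.11  0.95 -0.31] tilt [0.002 0.   ]
12714 x max [0.12166302 0.12185946 0.12192693 0.12228278 0.12249468]
0.02 ymid 0.0001 width 0.0201 top z -0.072
0.03 ymid 0.0002 width 0.0198 top z -0.072
0.04 ymid -0.0009 width 0.0381 top z -0.0719
0.05 ymid -0.0009 width 0.038 top z -0.0719
0.06 ymid -0.001 width 0.0378 top z -0.0719
0.07 ymid -0.0011 width 0.0378 top z -0.072
0.08 ymid 0.0004 width 0.02 top z -0.072
0.09 ymid 0.0002 width 0.0139 top z -0.0692
0.1 ymid 0.0002 width 0.0142 top z -0.0692
0.11 ymid -0.0021 width 0.0154 top z -0.0511
```

View pics/w16.png

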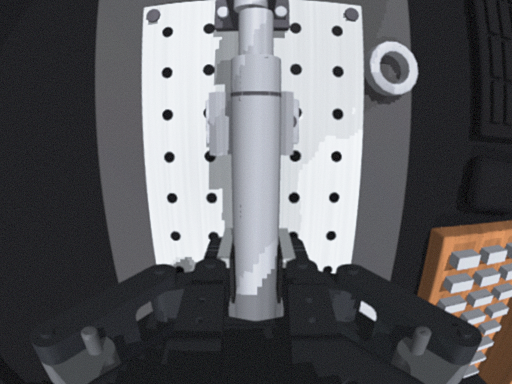

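View pics/scene2.png

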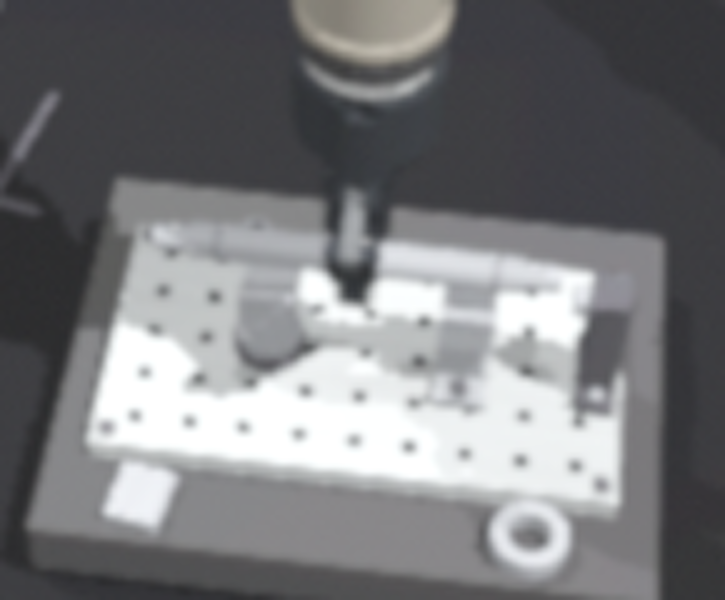

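Emit:
move_arm(deltas="-1.3 0 -4 0 0 0 5;0 0 -5 0 0 0 5;0 0 -3 0 0 0 5;0 0 -2 0 0 0 5;0 0 0 0 0 0 5;0 0 0 0 0 0 5")

```text
t: 24.55
position: [0.5626, 0.0615, 0.0753]
tcp_rot: [[0.024, 1.0, -0.0], [1.0, -0.024, -0.0], [-0.0, -0.0, -1.0]]
ft_force: [-0.2, 0.7, -3.9]
grip_width: 0.0183
```

```bash
python3 st.py;python3 - <<'E'
from h import *
wcap("w17")
E
python3 sp.py w17
```

```text
t 24.55 yaw 88.6 [0.5626 0.0615 0.0753] M [ 0.046 -0.071 -0.041] F [-0.15  0.67 -3.94] 0.0183 j [ 0.03  0.38 -0.26  1.86  0.12  0.92 -0.31] tilt [-0. -0.]
13965 x max [0.11770393 0.11776677 0.11777364 0.11786451 0.11786753]
0.02 ymid 0.0 width 0.0202 top z -0.0719
0.03 ymid 0.0002 width 0.0198 top z -0.072
0.04 ymid 0.0003 width 0.0394 top z -0.0719
0.05 ymid 0.0001 width 0.0397 top z -0.0718
0.06 ymid 0.0002 width 0.0396 top z -0.0719
0.07 ymid 0.0002 width 0.0395 top z -0.0719
0.08 ymid 0.0004 width 0.02 top z -0.0721
0.09 ymid 0.0002 width 0.014 top z -0.0691
0.1 ymid 0.0002 width 0.0142 top z -0.069
0.11 ymid 0.0002 width 0.0141 top z -0.0573
```

View pics/w17.png

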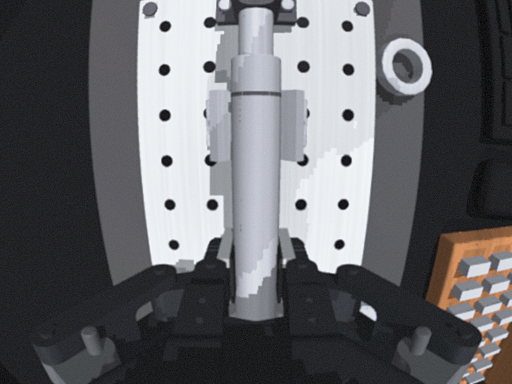

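Emit:
move_arm(deltas="0 0 -1 0 0 0 5;0 0 -1 0 0 0 5;0 0 0 0 0 0 5")

```text
t: 24.85
position: [0.5627, 0.0615, 0.0734]
tcp_rot: [[0.025, 1.0, -0.0], [1.0, -0.025, -0.0], [-0.0, -0.0, -1.0]]
ft_force: [-0.1, -0.4, -4.4]
grip_width: 0.0185
```

Emit:
move_arm(deltas="0 0 -0.5 0 0 0 5;0 0 -0.5 0 0 0 5;0 0 0 0 0 0 5")

```text
t: 25.1
position: [0.5627, 0.0615, 0.0725]
tcp_rot: [[0.025, 1.0, -0.0], [1.0, -0.025, -0.0], [-0.0, -0.0, -1.0]]
ft_force: [0.1, 0.5, -3.9]
grip_width: 0.0183
```

Emit:
move_arm(deltas="0 0 -0.5 0 0 0 5;0 0 0 0 0 0 5")

```text
t: 25.27
position: [0.5629, 0.0615, 0.0721]
tcp_rot: [[0.025, 1.0, 0.0], [1.0, -0.025, 0.0], [0.0, 0.0, -1.0]]
ft_force: [0.1, 0.4, -2.9]
grip_width: 0.0178
```

Emit:
move_arm(deltas="0 0 -0.5 0 0 0 5;0 0 0 0 0 0 5")

```text
t: 25.43
position: [0.563, 0.0616, 0.0717]
tcp_rot: [[0.025, 1.0, 0.0], [1.0, -0.025, 0.0], [0.0, 0.0, -1.0]]
ft_force: [0.2, -0.4, -3.8]
grip_width: 0.0186
```

Emit:
move_arm(deltas="0 0 -0.4 0 0 0 5;0 0 0 0 0 0 5")

```text
t: 25.6
position: [0.5631, 0.0615, 0.0716]
tcp_rot: [[0.024, 1.0, 0.001], [1.0, -0.024, -0.0], [-0.0, 0.001, -1.0]]
ft_force: [0.0, -1.4, -1.6]
grip_width: 0.0183
```

Emit:
move_arm(deltas="0 0 -0.4 0 0 0 5;0 0 0 0 0 0 5")

```text
t: 25.77
position: [0.5631, 0.0615, 0.0715]
tcp_rot: [[0.025, 1.0, 0.001], [1.0, -0.025, -0.0], [-0.0, 0.001, -1.0]]
ft_force: [-1.8, -0.6, 2.7]
grip_width: 0.0185
```

```bash
python3 st.py;python3 - <<'E'
from h import *
wcap("w18")
E
python3 sp.py w18|head -6
```

```text
t 25.7667 yaw 88.59 [0.5631 0.0615 0.0715] M [-0.02   0.332  0.057] F [-1.83 -0.55  2.66] 0.0185 j [ 0.03  0.38 -0.26  1.86  0.12  0.92 -0.32] tilt [ 0.001 -0.   ]
14286 x max [0.11739118 0.11739708 0.11741344 0.11748879 0.11778779]
0.02 ymid -0.0 width 0.0201 top z -0.0722
0.03 ymid -0.0 width 0.0201 top z -0.0722
0.04 ymid 0.0001 width 0.0397 top z -0.0724
0.05 ymid -0.0 width 0.04 top z -0.0722
0.06 ymid -0.0 width 0.0399 top z -0.0723
```

Emit:
move_arm(deltas="0 0 0 0 0 0 24;0 0 0 0 0 0 30;0 0 0 0 0 0 40;0 0 0 0 0 0 50;0 0 0 0 0 0 50;0 0 0 0 0 0 50")

```text
t: 26.32
position: [0.5628, 0.0616, 0.0707]
tcp_rot: [[0.025, 1.0, 0.0], [1.0, -0.025, 0.0], [0.0, 0.0, -1.0]]
ft_force: [-0.5, -0.4, -0.2]
grip_width: 0.05
```

```bash
python3 st.py;python3 - <<'E'
from h import *
wcap("w19")
E
python3 sp.py w19
```

```text
t 26.3167 yaw 88.59 [0.5628 0.0616 0.0707] M [ 0.058  0.026 -0.03 ] F [-0.46 -0.4  -0.23] 0.05 j [ 0.03  0.38 -0.26  1.86  0.12  0.91 -0.32] tilt [0. 0.]
14418 x max [0.11710581 0.11727812 0.11738469 0.11740068 0.11776675]
0.02 ymid 0.0002 width 0.0199 top z -0.0731
0.03 ymid 0.0003 width 0.02 top z -0.0732
0.04 ymid 0.0001 width 0.0393 top z -0.0732
0.05 ymid 0.0001 width 0.0398 top z -0.0732
0.06 ymid 0.0001 width 0.0396 top z -0.0733
0.07 ymid 0.0001 width 0.0398 top z -0.0734
0.08 ymid 0.0004 width 0.0198 top z -0.0737
0.09 ymid 0.0004 width 0.0143 top z -0.0708
0.1 ymid 0.0002 width 0.0139 top z -0.071
0.11 ymid 0.0004 width 0.0076 top z -0.0575
```

View pics/w19.png

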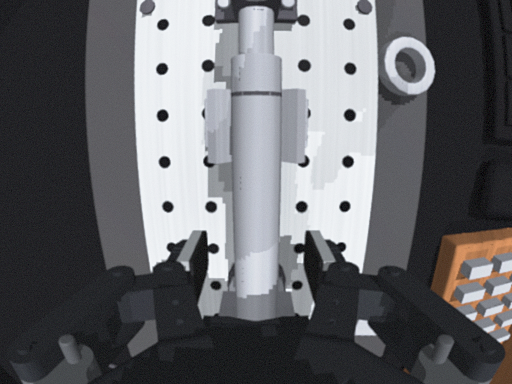

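Emit:
move_arm(deltas="0 0 20 0 0 0 50;0 0 30 0 0 0 50;0 0 30 0 0 0 40;0 -20 10 0 0 0 20;0 -36 0 0 0 0 0;0 -36 0 0 0 0 0;0 -30 0 0 0 0 0;0 -16 0 0 0 0 0;0 0 0 0 0 0 0;0 0 0 0 0 0 0")

```text
t: 27.2
position: [0.5626, -0.0772, 0.1606]
tcp_rot: [[0.027, 1.0, -0.0], [1.0, -0.027, 0.0], [0.0, -0.0, -1.0]]
ft_force: [0.5, 1.3, -0.3]
grip_width: 0.0002
```

```bash
python3 st.py;python3 - <<'E'
from h import *
wcap("w20")
E
```

```text
t 27.2 yaw 88.46 [ 0.5626 -0.0772  0.1606] M [0.094 0.013 0.009] F [ 0.5   1.34 -0.34] 0.0002 j [ 0.23  0.28 -0.2   1.77  0.06  1.09 -0.02] tilt [-0.  0.]
```

View pics/w20.png

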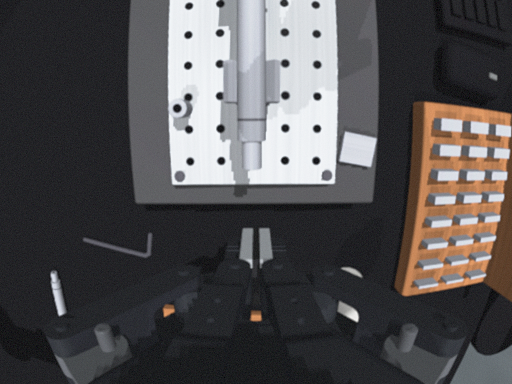

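```bash
python3 - <<'E'
from h import *
c,p=wload("w20")
print(wplane(c,p,(252,169),.137))
for v in (120,130,150,160): print(p[0]+p[1]@dpt(c,p,252,v))
E
```

```text
[ 0.5611013  -0.04844488  0.137     ]
[ 0.5621845  -0.01419144  0.14319062]
[ 0.56198479 -0.02090281  0.14276147]
[ 0.56153662 -0.03479188  0.13930893]
[ 0.56131631 -0.04185294  0.13846557]
```

Emit:
move_arm(deltas="-1.5 0 -20 0 0 0 0;0 0 -30 0 0 0 0;0 0 -22 0 0 0 0;0 0 -8 0 0 0 0;0 5 0 0 0 0 0;0 4 0 0 0 0 0;0 2 0 0 0 0 0;0 0 0 0 0 0 0;0 0 0 0 0 0 0")

```text
t: 28.0
position: [0.5624, -0.0651, 0.0822]
tcp_rot: [[0.024, 1.0, 0.003], [1.0, -0.024, -0.0], [-0.0, 0.003, -1.0]]
ft_force: [0.3, -0.5, 0.1]
grip_width: 0.0003
```

```bash
python3 st.py;python3 - <<'E'
from h import *
wcap("w21")
E
```

```text
t 28.0 yaw 88.64 [ 0.5624 -0.0651  0.0822] M [-0.021 -0.02  -0.04 ] F [ 0.31 -0.51  0.1 ] 0.0003 j [ 0.2   0.36 -0.2   1.86  0.09  0.93 -0.06] tilt [ 0.003 -0.   ]
```

View pics/w21.png

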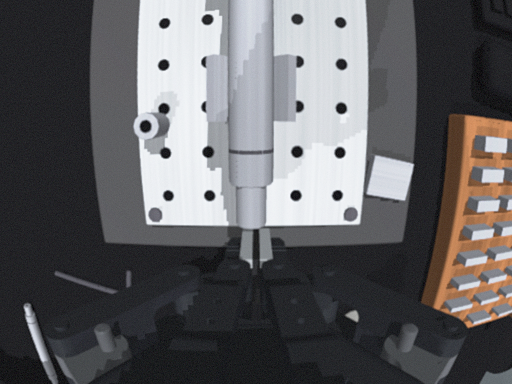

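Emit:
move_arm(deltas="0 1 0 0 0 0 0;0 1 0 0 0 0 0;0 1 0 0 0 0 0;0 1 0 0 0 0 0;0 1 0 0 0 0 0;0 0.6 0 0 0 0 0;0 0.6 0 0 0 0 0")

```text
t: 28.63
position: [0.5612, -0.06, 0.0808]
tcp_rot: [[0.025, 1.0, 0.0], [1.0, -0.025, -0.001], [-0.001, 0.0, -1.0]]
ft_force: [0.3, -2.8, 0.3]
grip_width: 0.0002
```

Emit:
move_arm(deltas="0 0.6 0 0 0 0 0;0 0.6 0 0 0 0 0;0 0.6 0 0 0 0 0")

```text
t: 28.88
position: [0.5613, -0.0588, 0.0808]
tcp_rot: [[0.026, 1.0, 0.0], [1.0, -0.026, -0.001], [-0.001, 0.0, -1.0]]
ft_force: [0.0, -3.5, -0.0]
grip_width: -0.0001
```

Emit:
move_arm(deltas="0 0.6 0 0 0 0 0;0 0.6 0 0 0 0 0;0 0.6 0 0 0 0 0")

```text
t: 29.13
position: [0.5613, -0.0559, 0.0808]
tcp_rot: [[0.025, 1.0, 0.0], [1.0, -0.025, -0.0], [-0.0, 0.0, -1.0]]
ft_force: [0.1, -3.7, 0.1]
grip_width: 0.0
```

```bash
python3 st.py;python3 - <<'E'
from h import *
wcap("w22")
E
```

```text
t 29.1333 yaw 88.58 [ 0.5613 -0.0559  0.0808] M [-0.743 -0.022  0.021] F [ 0.11 -3.75  0.08] 0.0 j [ 0.19  0.36 -0.2   1.86  0.09  0.93 -0.08] tilt [ 0. -0.]
```

View pics/w22.png

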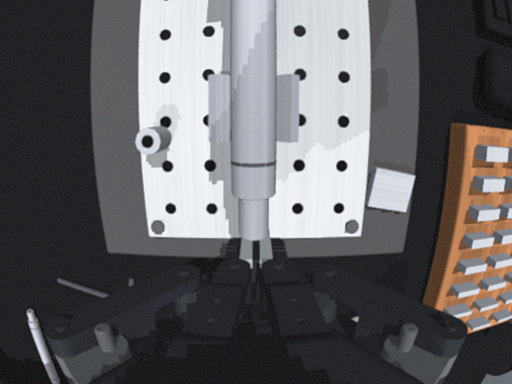

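Emit:
move_arm(deltas="0 0.5 0 0 0 0 0;0 0.5 0 0 0 0 0;0 0.5 0 0 0 0 0")

```text
t: 29.43
position: [0.5614, -0.0542, 0.0808]
tcp_rot: [[0.025, 1.0, 0.0], [1.0, -0.025, -0.0], [-0.0, 0.0, -1.0]]
ft_force: [0.3, -4.4, 0.9]
grip_width: 0.0
```

Emit:
move_arm(deltas="0 0.4 0 0 0 0 0;0 0.4 0 0 0 0 0")

```text
t: 29.6
position: [0.5614, -0.0533, 0.0808]
tcp_rot: [[0.024, 1.0, 0.0], [1.0, -0.024, -0.0], [-0.0, 0.0, -1.0]]
ft_force: [0.2, -3.6, 1.4]
grip_width: 0.0
```

Emit:
move_arm(deltas="0 0.4 0 0 0 0 0;0 0.4 0 0 0 0 0")

```text
t: 29.77
position: [0.5613, -0.0526, 0.0808]
tcp_rot: [[0.025, 1.0, 0.0], [1.0, -0.025, -0.0], [-0.0, 0.0, -1.0]]
ft_force: [-0.5, -2.9, -0.3]
grip_width: 0.0001
```

Emit:
move_arm(deltas="0 0.4 0 0 0 0 0;0 0.4 0 0 0 0 0")

```text
t: 29.93
position: [0.5614, -0.0523, 0.0808]
tcp_rot: [[0.025, 1.0, 0.0], [1.0, -0.025, -0.001], [-0.001, 0.0, -1.0]]
ft_force: [-0.2, -5.5, 1.0]
grip_width: 0.0
```

Emit:
move_arm(deltas="0 0.4 0 0 0 0 0;0 0 0 0 0 0 0")

```text
t: 30.1
position: [0.5614, -0.0524, 0.0808]
tcp_rot: [[0.025, 1.0, 0.0], [1.0, -0.025, -0.001], [-0.001, 0.0, -1.0]]
ft_force: [0.4, -5.8, 0.8]
grip_width: -0.0001
```

Emit:
move_arm(deltas="0 0.3 0 0 0 0 0;0 0 0 0 0 0 0")

```text
t: 30.27
position: [0.5614, -0.0523, 0.0808]
tcp_rot: [[0.025, 1.0, 0.0], [1.0, -0.025, -0.001], [-0.001, 0.0, -1.0]]
ft_force: [0.3, -5.6, 1.5]
grip_width: -0.0002
```

Emit:
move_arm(deltas="0 0.5 0 0 0 0 0;0 0.5 0 0 0 0 0;0 0 0 0 0 0 0")

```text
t: 30.52
position: [0.5614, -0.0524, 0.0808]
tcp_rot: [[0.026, 1.0, 0.0], [1.0, -0.026, -0.003], [-0.003, 0.0, -1.0]]
ft_force: [1.2, -7.6, 0.3]
grip_width: 0.0003
```

```bash
python3 st.py
```

```text
t 30.5167 yaw 88.52 [ 0.5614 -0.0524  0.0808] M [-1.514 -0.171 -0.044] F [ 1.2  -7.64  0.26] 0.0003 j [ 0.18  0.36 -0.2   1.86  0.09  0.93 -0.09] tilt [ 0.    -0.003]
```

Firm contact with the stop: 7.6 N of push, and it no longer moves. I'll back off, rise and inspect.

Emit:
move_arm(deltas="0 -1 0 0 0 0 0;0 -3 0 0 0 0 0;0 -8 0 0 0 0 0;0 -10 0 0 0 0 0;0 0 30 0 0 0 0;0 0 35 0 0 0 0;0 0 35 0 0 0 0;0 20 20 0 0 0 0;0 40 0 0 0 0 0;0 40 0 0 0 0 0;0 40 0 0 0 0 0;0 20 0 0 0 0 0;0 0 0 0 0 0 0;0 0 0 0 0 0 0")

```text
t: 31.68
position: [0.5609, 0.0894, 0.2006]
tcp_rot: [[0.021, 1.0, -0.0], [1.0, -0.021, 0.001], [0.001, -0.0, -1.0]]
ft_force: [0.5, -0.8, 0.1]
grip_width: -0.0
```

```bash
python3 st.py;python3 - <<'E'
from h import *
c,p=wcap("w23")
a=cv2.resize(c["image"][:300,130:400,::-1],None,fx=2,fy=2,interpolation=cv2.INTER_CUBIC);cv2.imwrite("pics/w23b.png",a)
for n in("top","scene"):
    s=imaging.capture(n);np.savez(n+"3.npz",**s)
    b=s["image"][130:235,180:390] if n=="top" else s["image"][150:285,120:345]
    cv2.imwrite(f"pics/{n}3.png",cv2.resize(b[:,:,::-1],None,fx=3.5,fy=3.5,interpolation=cv2.INTER_CUBIC))
E
```

```text
t 31.6833 yaw 88.79 [0.5609 0.0894 0.2006] M [-0.036 -0.056 -0.018] F [ 0.5  -0.76  0.12] -0.0 j [ 0.01  0.26 -0.3   1.72  0.08  1.18 -0.33] tilt [-0.     0.001]
```

View pics/w23b.png

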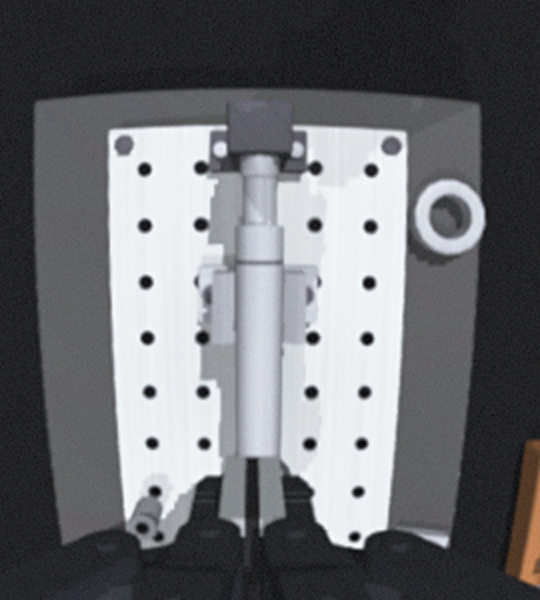

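View pics/scene3.png

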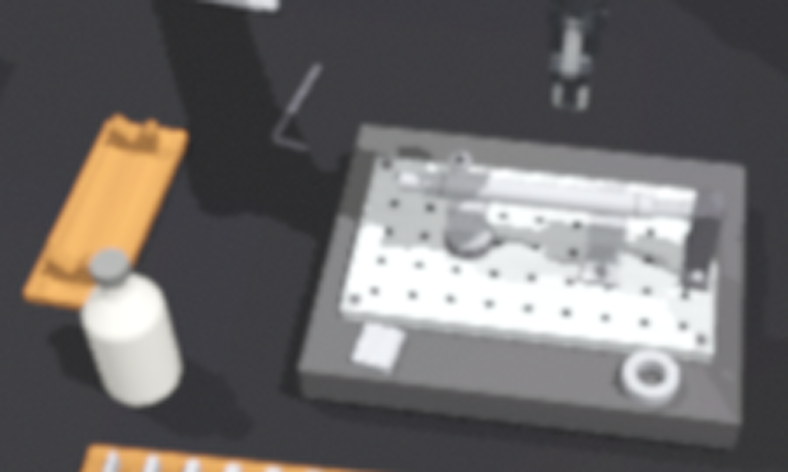

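```bash
python3 - <<'E'
from h import *
c,p=wload("w23")
A=[];B=[]
W={}
for v in range(60,240):
    for u in range(215,300):
        if c["depth"][v,u]<=0: continue
        w=p[0]+p[1]@dpt(c,p,u,v)
        if w[2]>.122: W[(u,v)]=w
Q=np.array(list(W.values()))
for y in np.arange(.06,.20,.006):
    m=abs(Q[:,1]-y)<.003; m&=Q[:,2]>.138
    if m.sum()>3: print(y.round(3),m.sum(),'x',((Q[m,0].min()+Q[m,0].max())/2).round(4),'w',np.ptp(Q[m,0]).round(4),'z',np.percentile(Q[m,2],98).round(4))
# rest edges from w22/w20
for n in("w20","w22"):
    c,p=wload(n);P=[]
    for v in range(30,160):
        for u in range(190,320):
            if c["depth"][v,u]<=0: continue
            w=p[0]+p[1]@dpt(c,p,u,v)
            if .128<w[2]<.1385 and abs(w[0]-.562)<.03 and -.004<w[1]<.032:P.append(w)
    P=np.array(P);L=[]
    for y in np.arange(.002,.026,.003):
        m=abs(P[:,1]-y)<.0015
        if m.any(): L.append((y,P[m,0].min(),P[m,0].max()))
    L=np.array(L);print(n,P[:,1].min(),P[:,1].max(),L.round(4).tolist());print('edge angles',90-np.degrees(np.polyfit(L[:,0],L[:,1],1)[0]),90-np.degrees(np.polyfit(L[:,0],L[:,2],1)[0]))
E
```

```text
0.06 76 x 0.563 w 0.0167 z 0.1432
0.066 127 x 0.5631 w 0.0166 z 0.1436
0.072 130 x 0.5636 w 0.0174 z 0.1437
0.078 130 x 0.5638 w 0.0172 z 0.1439
0.084 137 x 0.5639 w 0.0172 z 0.1436
0.09 140 x 0.564 w 0.0171 z 0.1439
0.096 206 x 0.5611 w 0.025 z 0.2489
0.102 453 x 0.5636 w 0.018 z 0.2577
0.108 149 x 0.5643 w 0.0167 z 0.144
0.114 155 x 0.5645 w 0.0167 z 0.1439
0.12 149 x 0.5642 w 0.0174 z 0.1445
0.126 150 x 0.5643 w 0.0173 z 0.1441
0.132 163 x 0.5648 w 0.0181 z 0.1441
0.138 150 x 0.565 w 0.0179 z 0.1441
0.144 170 x 0.5651 w 0.018 z 0.1443
0.15 162 x 0.5652 w 0.0179 z 0.144
0.156 159 x 0.5653 w 0.0179 z 0.1446
0.162 110 x 0.5659 w 0.0122 z 0.1414
0.168 95 x 0.5663 w 0.0113 z 0.1415
0.174 104 x 0.5661 w 0.0121 z 0.1419
0.18 121 x 0.5662 w 0.0137 z 0.1423
0.186 177 x 0.5664 w 0.0244 z 0.1468
0.192 241 x 0.5664 w 0.0261 z 0.147
0.198 232 x 0.5665 w 0.0261 z 0.1472
w20 -0.003659044802663547 0.031843903626862735 [[0.002, 0.542, 0.5816], [0.005, 0.5428, 0.5816], [0.008, 0.5423, 0.5816], [0.011, 0.5423, 0.5817], [0.014, 0.5422, 0.5818], [0.017, 0.5425, 0.5826], [0.02, 0.5426, 0.5827], [0.023, 0.5427, 0.5827]]
edge angles 89.14258918089205 86.21289129824797
w22 -0.003969446550166171 0.03199127784527833 [[0.002, 0.5417, 0.5819], [0.005, 0.5418, 0.5819], [0.008, 0.542, 0.5819], [0.011, 0.5422, 0.5818], [0.014, 0.5422, 0.5823], [0.017, 0.5422, 0.582], [0.02, 0.5422, 0.5821], [0.023, 0.5424, 0.5826]]
edge angles 88.2242656231706 88.49748705329743
```

```bash
python3 -c "
from rig import manip
print(manip.sign_off())"
```

```text
the job is handed in; nothing more can be done
None
```

I set the screw-in rest, laid the spindle in both Vs and slid it against the end stop. I then backed the arm clear and handed the job in at about 31.7 s. No verdict came back, so the checks below are my own.

- **Screw-in rest:** It took about 323° of clockwise turning with one regrasp. It already looked aligned once while still loose, with about 0.03 N m of torque, so I carried on. The washer took up roughly 90° before the place where I stopped. Before the spindle went in, the two Vs agreed to within 0.02°. Afterwards the block's sides read 88.2–88.5° in the cleaner view, against 88.65° for the plate. An earlier view scattered more, from 86.2° to 89.1°.
- **Spindle:** It was set down with about 6–7 N on the rests. Pushing took about 3.5–4.4 N while sliding; it then stopped moving and the push rose to 7.6 N. That leaves about 4 N on the stop. The last pictures show no visible gap at the nose. The spindle lies within about 1 mm of the V line and is level to about 0.006 rad.

Things that disagreed or that I could not check:
- **TCP offset:** The fingertips really sit about 41 mm behind the reported TCP. My first close therefore shut above the block, in air. I measured the offset from the wrist camera's depth and corrected for it.
- **Torque reading:** The highest torque while turning was 0.38 N m, noisy and slightly above the stated 0.17–0.35 N m. I could not measure the washer's force directly.
- **Other items:** The ring, gauge block, standoff, hex key and bottle look unmoved in the last pictures. The caliper was outside them, but the arm never went near it.

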